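Prop a drawing board at its working slope

ROBOT

A 6-joint arm with a two-finger parallel gripper is mounted at the origin on the work surface. World frame = base frame: x ahead of the robot, y to its left, z up, the work surface at z = 0. Lengths are in m, angles in degrees, forces in N, time in s.
With the tool pointing down it reaches from about 0.3 to 0.825 m from the base axis. Payload 5.4 kg.
Tool frame: the origin (TCP) lies midway between the tips of the shut fingers; the grasp point (between the pads) lies 19 mm behind it; z points along the fingers, y is the line along which they close (so a half turn about z gives the same grasp; the last joint's range is limited). The gripper opens to 92 mm and grips with 3 to 60 N. Pads are 20 mm wide; open, the fingers measure 128 mm over their backs; the gripper's body (75 mm by 189 mm) begins 69 mm behind the grasp point.
Start: joints at [62.046, 9.076, 91.501, -0, 79.423, -12.038], TCP at [0.158, 0.553, 0.215] pointing down, gripper open.
Joint ranges: [-166.64, 166.64], [-54.1, 131.32], [10.49, 154.53], [-73.88, 253.88], [9.74, 151.15], [-171.62, 171.62]. Speed limits (degrees/s): [147.25, 147.25, 180, 180, 180, 180].

INTERFACE

Orientations are given as [roll, pitch, yaw] about the fixed x, y, z axes, in that order (R = Rz(yaw) Ry(pitch) Rx(roll)).
In Python, from bench import r gives the robot as it stands.
- The arm moves only by the shell command python3 -m jog 'ROWS' [OPENING] [FORCE]. ROWS is JSON, a list of rows, each a list of 2 entries, a list of its own where there are three numbers: the shift along the world's x, y, z in cm, then the turn about the world's z in degrees. In form: [[[dx, dy, dz], roll], ...]. A call has 1 to 5 rows; each row is the pose to reach, as a shift and turn from the pose commanded when the call began; what a row does not reach only later rows make up. A row lasts 1/12 s, in which the tool goes at most 41.7 mm and 7.16 degrees, less where a joint would pass 70% of its speed; a pose out of reach is approached as far as the arm can. A call with a gripper value outside its range is refused whole. OPENING is the closure, from 0 (fully open) to 1 (shut), set as the call begins (- or left out, the last holds). The fingers move at their own pace and stop on an object; FORCE is the grip in N (left out, the last holds). Time passes only in rows, so rows that repeat a pose let the fingers close. It gives the time, the measured TCP pose, the force, the opening and the grip force at its end, in the units of the state.
- r.read_state(): the state, without advancing time (a new reading comes with each control period).
- r.snapshot(name): name is "side" or "top"; returns a dict with "pixels" (480x640x3 uint8, red, green, blue), "depth" (480x640 float32, m along the optical axis (not along the pixel's ray), 0 where there is no reading), "fx", "fy", "cx", "cy" (pixels), "xyz" and "rotation" of the camera in the world. Camera axes: x right, y up, looking along -z (the intrinsics and any distortion apply to the point x, -y, -z); pixel columns grow to the right and rows downward; lengths in m; the calibration is good to about 2 mm. A picture is of the moment at which its call begins.
- r.sign_off(): hands the job in; it is judged then, once.
The state is a dict: "t": time; "joint_pos": joint angles; "joint_velocities": joint speeds; "effort": joint torques, N m; "eef_pos": TCP position; "orientation": TCP orientation; "ft_force": force on the tool from outside, world axes, zero at the start; "wrist_torque": the same for the moment, N m; "finger_gap": finger opening in m; "gripper_force": force on a finger pad.
Only numpy, scipy, OpenCV 4.12 (cv2) and the standard library are available. Lean on these libraries where they do the work, as an engineer would, in place of code of your own. Each camera call takes 0.05 s, during which the arm holds its last target. There are 200 camera calls.

TASK

Set the folding drawing board to its working slope: raise the hinged panel, stand the loose bevelled wooden block upright on the baseboard near its middle, pushed squarely up against the low batten with its lower edge towards the hinge, then fold the panel gently back down until it rests flush on the block's slanted top. Let go of everything and leave the dispenser, the thread spool and the pen cup where they are.

Things in the scene. Friction and masses are not known exactly. Their poses are not given: they have to be found in the camera images.
- board: Fixed plywood baseboard, 250 x 360 x 12 mm (x, y, z), screwed to the table. Origin: centre of its underside, z up. The hinge is at its +x edge (hinge line along y at x = +115, z = 30 mm); its -x side is open and faces roughly to the robot's left.
- batten (a point): Middle of the foot of a low wooden batten, 12 mm wide and 8 mm high, that crosses the baseboard along y (it shows at both sides of the panel). The point lies on the batten's face on the open side, at baseboard x = 0, y = 0, z = 12 mm (the baseboard's top); same axes as the baseboard. The block belongs against this face, its centre 25 mm to the -x side.
- panel: Hinged plywood panel, 240 x 300 x 10 mm, 0.45 kg. Origin on the hinge line, mid-width; the panel runs from there along its own -x, underside at its z = 0. Its y axis is the hinge line. Its z axis leans from vertical by the fold angle: 0 flat, 0.9 rad at most, 0.08 to 0.30 at the start, 0.436 (25 degrees) flush on the block. The stiff hinge holds any angle and takes 2 to 6 N at the tab.
- panel_tab (a point): Centre of the wooden grip tab in the middle of the panel's free edge: 30 mm wide along the hinge direction, 12 mm thick, stands out 45 mm from the edge in the panel's plane. This point is 262 mm from the hinge and has the panel's axes. Can be pinched across its 30 mm width from above.
- prop: Loose prop block of pale wood, 50 (x) x 40 (y) mm in plan, 0.13 kg, standing upright on the table in front of the open side. Its top is bevelled at 25 degrees: 72 mm high at its +x face (which goes towards the hinge), 95 mm at its -x face. Origin: centre of the underside, z up. Grip it across its 40 mm width (y), high up (65 mm), so that the palm clears the tall edge.
- prop_bevel (a point): Middle of the block's slanted top, 83 mm above its underside; has the block's axes.
- dispenser: Bystander: white square dispenser bottle with a metal pump cap, 55 x 55 x 91 mm. Origin: centre of its underside. Stands near the block, nearer to or farther from the robot.
- spool: Bystander: thread spool, 40 mm diameter, 50 mm high, upright. Origin: centre of its underside.
- pencup: Bystander: dark metal pen cup, 70 mm diameter, 90 mm high. Origin: centre of its underside.
Things that resemble listed ones, but are neither listed nor needed, are in the scene too. Leave any turquoise look-alike of the prop alone.

How it is judged (in metres and radians):
On the way, in this order (a step that is already met when the one before it is completed fails the run):
1. the panel is raised above its working slope (angle between panel's own z axis and vertical above 0.47 rad), for 0.2 s.
2. the block stands upright on the baseboard, square against the batten, under the raised panel (x of prop in the frame of board between -0.03 and -0.02 m and y of prop in the frame of board between -0.06 and 0.06 m and z of prop in the frame of board between 0.009 and 0.016 m and angle between prop's own z axis and vertical below 0.06 rad and angle between the x axis of prop and the x axis of board, either way round below 0.1 rad), for 0.2 s.
At the end, for the whole second after the job is handed in: Block upright within 3 degrees on the baseboard, within 5 mm of touching the batten, square to it within 5 degrees, low edge to the hinge, within 60 mm of the middle; panel touching it, at 25 degrees give or take 2; all released and at rest (all of step 2 and angle between panel's own z axis and vertical between 0.401 and 0.471 rad and contact force between panel and prop above 0.2 N and linear speed of prop below 0.01 m/s and angular speed of panel below 0.05 rad/s).
It fails at once if the panel is slammed or pressed hard (over 60 N) onto the block (contact force between panel and prop above 60 N).
It fails at once if a bystander (dispenser, spool or pen cup) is moved more than 30 mm or tipped (distance of any of dispenser, spool, pencup from where it was at the start of the episode above 0.03 m or angle between any of dispenser, spool, pencup's own z axis and vertical above 0.4 rad).
It also fails if it takes over 72 s, if anything falls off the work surface, if the arm or the gripper's body presses on something with over 40 N, if the wrist force passes 120 N, or if a joint passes its speed limit or range.

## Working session

There is one attempt and no reset: what is moved stays moved. The work goes in short steps, Python scripts to look and compute and a shell command to move; the robot and the scene stay as the last step left them, time stands still between calls to the robot, and variables do not carry over. Pictures are saved under pics/ and viewed, at most 10 in all, crops included, and the job is handed in when it is done.

```bash
ls; mkdir -p pics
cat > h.py <<'E'
import numpy as np, cv2
from bench import r
def snap(n,f=None):
    s=r.snapshot(n)
    if f: cv2.imwrite('pics/'+f,s['pixels'][:,:,::-1]); np.savez('pics/'+f+'.npz',**{k:np.array(v) for k,v in s.items()})
    return s
def cloud(s):
    d=s['depth'];v,u=np.mgrid[:480,:640]
    P=np.stack([(u-s['cx'])/s['fx']*d,-(v-s['cy'])/s['fy']*d,-d],-1)
    R=np.array(s['rotation'])
    if R.shape!=(3,3):
        print('rot',R)
        from scipy.spatial.transform import Rotation as Q
        R=Q.from_euler('xyz',R,degrees=True).as_matrix()
    W=P@R.T+np.array(s['xyz']); W[d==0]=np.nan
    return W
E
python3 - <<'E'
from h import *
for n in('top','side'):
    s=snap(n,n+'0.png'); print({k:v for k,v in s.items() if k not in('pixels','depth')})
print(r.read_state())
E
```

```text
pics
{'fx': 512.5108152012667, 'fy': 512.5108152012667, 'cx': 325.3704126965759, 'cy': 240.7936288177118, 'xyz': array([ 0.3455944 , -0.03929708,  1.18007378]), 'rotation': array([  8.35609534,   0.45931063, -89.19873759])}
{'fx': 566.1116330253512, 'fy': 566.1116330253512, 'cx': 308.8141541614267, 'cy': 222.81633090782648, 'xyz': array([ 0.37764163, -0.97906045,  0.88390998]), 'rotation': array([50.68588591, -0.1875712 , -7.85267373])}
{'t': 0.1, 'joint_pos': array([ 6.20462890e+01,  9.11131005e+00,  9.15650444e+01,  2.57441429e-04,
        7.94244587e+01, -1.20354166e+01]), 'joint_velocities': array([-0.05652406, -0.01598038, -0.09464971,  0.10069067,  0.00823152,
       -0.04906826]), 'effort': array([-3.82657686e-05, -3.86508751e+01, -3.22957242e+01,  7.02108024e-02,
        3.40064289e-02, -5.20396202e-05]), 'eef_pos': array([0.15742144, 0.55242987, 0.21369438]), 'orientation': array([-1.79901456e+02, -2.12685816e-02,  1.64081640e+02]), 'ft_force': array([0.12916732, 1.16058201, 0.70671193]), 'wrist_torque': array([ 0.00808639, -0.00728376,  0.03241543]), 'gripper_force': 0.0, 'finger_gap': 0.09189900132227888}
```

View pics/top0.png

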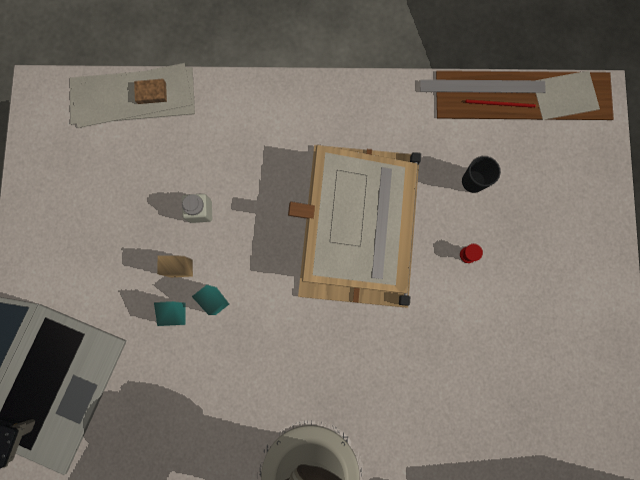

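View pics/side0.png

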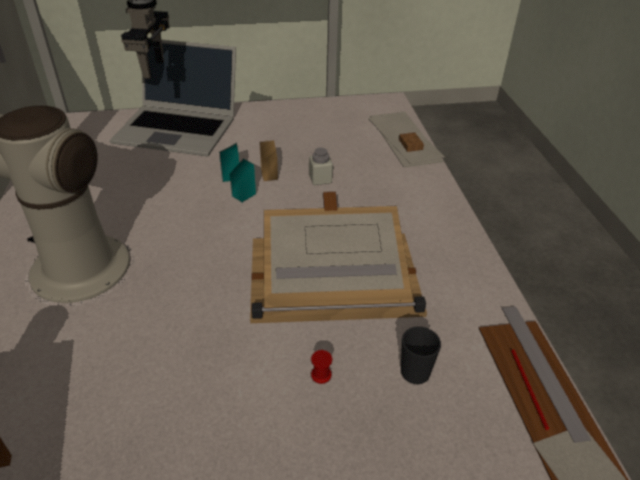

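The top view shows the pale-wood block at (175,265), which fits the prop. The turquoise look-alikes are at (170,313) and (210,300), and I'll leave those alone. The dispenser is at (196,207), the tab at (301,210), and the hinge is on the right at x≈410 px. Batten ends show at (355,295) and (368,152). I'll measure these and confirm the block in a crop.

Run:
```python
from h import *
s=dict(np.load('pics/top0.png.npz'));W=cloud(s);px=s['pixels']
hsv=cv2.cvtColor(px,cv2.COLOR_RGB2HSV)
cv2.imwrite('pics/crop1.png',cv2.resize(px[180:340,110:320,::-1],None,fx=3.5,fy=3.5,interpolation=cv2.INTER_CUBIC))
for u,v in[(175,265),(165,265),(188,265),(301,210),(193,205),(470,253),(482,175),(250,400),(350,294),(320,291),(362,152),(415,157),(405,300),(210,300)]:
    print((u,v),W[v,u].round(4),px[v,u],hsv[v,u])
# table
print('table',np.nanmedian(W[330:370,450:600,2]))
# panel plane
reg=np.zeros((480,640),bool);reg[165:270,322:400]=1
P=W[reg];P=P[~np.isnan(P).any(1)]
for _ in range(4):
    c=P.mean(0);n=np.linalg.svd(P-c,full_matrices=False)[2][2];n*=np.sign(n[2]);e=abs((P-c)@n);P=P[e<.003+0*e]
print('panel c',c,'n',n,'fold',np.arccos(n[2]),'dir of hinge->? horiz az',np.degrees(np.arctan2(n[1],n[0])))
# panel points near plane
d=(W-c)@n; m=(abs(d)<.005)&(W[...,2]>.035); m=cv2.morphologyEx(m.astype(np.uint8),cv2.MORPH_OPEN,np.ones((3,3)))
k,l,st,ce=cv2.connectedComponentsWithStats(m);L=l[220,350];print(st[L])
yaw=np.arctan2(n[1],n[0]) # n leans towards board +x? 
ex=np.array([np.cos(yaw),np.sin(yaw),0]);ey=np.array([-ex[1],ex[0],0])
Q=W[l==L]
a=np.c_[(Q-c)@ex,(Q-c)@ey];print(np.percentile(a,[0,.5,2,98,99.5,100],axis=0))
# prop
mm=(W[...,2]>.015);mm[:, :100]=0
k,l,st,ce=cv2.connectedComponentsWithStats(mm.astype(np.uint8))
for i in range(1,k):
    if st[i,4]>60:
        Q=W[l==i];print(i,st[i],Q.min(0).round(3),Q.max(0).round(3))
```

```text
rot [  8.35609534   0.45931063 -89.19873759]
(175, 265) [0.4502 0.2962 0.0785] [102  84  59] [ 17 108 102]
(165, 265) [0.449  0.3148 0.088 ] [105  86  61] [ 17 107 105]
(188, 265) [0.4547 0.2801 0.0355] [109  90  62] [ 18 110 109]
(301, 210) [0.5681 0.0243 0.1108] [104  70  44] [ 13 147 104]
(193, 205) [0.5812 0.2617 0.0873] [118 114 111] [ 13  15 118]
(470, 253) [ 0.4883 -0.349   0.0493] [123  22  22] [  0 209 123]
(482, 175) [ 0.6792 -0.394   0.006 ] [22 22 22] [ 0  0 22]
(250, 400) [ 0.1578  0.1358 -0.002 ] [149 139 131] [ 13  31 149]
(350, 294) [ 0.3958 -0.0852  0.0105] [91 75 54] [ 17 104  91]
(320, 291) [ 0.4017 -0.0169  0.0113] [149 123  88] [ 17 104 149]
(362, 152) [ 0.7299 -0.111   0.0128] [126 103  74] [ 17 105 126]
(415, 157) [ 0.7113 -0.2318  0.037 ] [44 44 44] [ 0  0 44]
(405, 300) [ 0.383  -0.2054  0.0403] [46 45 44] [15 11 46]
(210, 300) [0.376  0.2169 0.0787] [36 74 68] [ 85 131  74]
table -0.0003935485798527427
panel c [ 0.56220134 -0.10400368  0.07488867] n [-0.02386966 -0.27520946  0.96108792] fold 0.27988243250781053 dir of hinge->? horiz az -94.95701354813235
[  289   145   128   148 13769]
[[-0.153845   -0.15411128]
 [-0.14154264 -0.15240362]
 [-0.11125449 -0.14796631]
 [ 0.11382254  0.13872128]
 [ 0.11788201  0.14362739]
 [ 0.12010447  0.14675286]]
2 [134  79  32  24 657] [0.846 0.361 0.015] [0.903 0.437 0.035]
31 [  288   144   133   162 14644] [ 0.373 -0.244  0.015] [0.737 0.052 0.123]
44 [463 156  38  36 826] [ 0.631 -0.409  0.015] [ 0.7   -0.339  0.095]
46 [182 193  30  29 759] [0.557 0.238 0.015] [0.617 0.295 0.096]
50 [463 243  20  18 268] [ 0.473 -0.376  0.016] [ 0.512 -0.337  0.054]
51 [158 255  34  22 661] [0.43  0.278 0.015] [0.472 0.33  0.096]
53 [192 285  36  30 642] [0.346 0.191 0.015] [0.409 0.253 0.096]
86 [154 301  30  25 655] [0.322 0.289 0.015] [0.373 0.333 0.098]
176 [ 272  438   77   42 2377] [-0.003 -0.083  0.015] [0.102 0.08  0.337]
```

View pics/crop1.png

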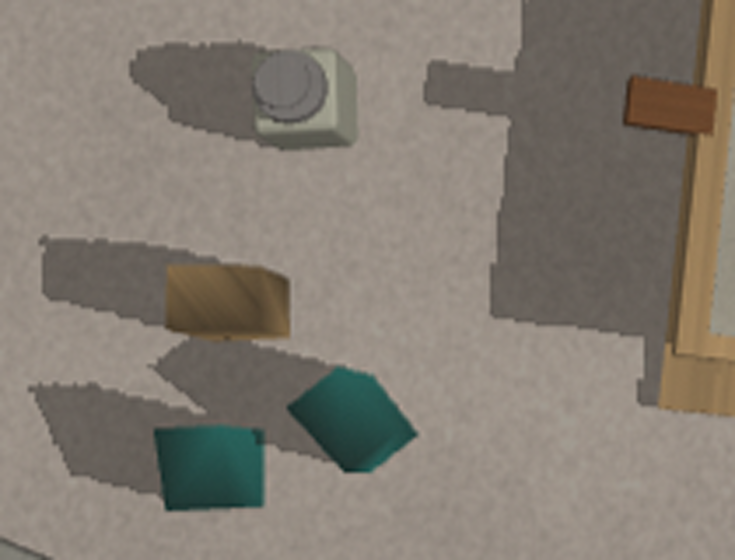

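The crop confirms it: the wooden block at crop (228,300) has bevelled grain and its low edge faces the board. The other two are turquoise. The tool can't tilt and the panel opens only to 0.9 rad, so I'll check the gripper's real profile against the panel clearance. In the same script I'll refine the poses.

Run:
```python
from h import *
s=dict(np.load('pics/side0.png.npz'));W=cloud(s)
a=np.radians(164.08);tx=np.array([np.cos(a),np.sin(a)]);ty=np.array([np.sin(a),-np.cos(a)])
D=W-np.array([.1574,.5524,.2137]);m=(np.hypot(D[...,0],D[...,1])<.2)&(D[...,2]>-.02)
Q=D[m];x=Q[:,:2]@tx;y=Q[:,:2]@ty
for z in np.arange(-.01,.4,.015):
    k=abs(Q[:,2]-z)<.0075
    if k.sum()>2: print('%.3f n=%d x %.3f..%.3f y %.3f..%.3f'%(z,k.sum(),x[k].min(),x[k].max(),y[k].min(),y[k].max()))
s=dict(np.load('pics/top0.png.npz'));W=cloud(s)
# refine board
n=np.array([-0.02386966,-0.27520946,0.96108792]);c=np.array([0.5622,-0.1040,0.0749]);n/=np.linalg.norm(n)
d=(W-c)@n; m=(abs(d)<.004)&(W[...,2]>.045);m[:, :305]=0
m=cv2.morphologyEx(m.astype(np.uint8),cv2.MORPH_OPEN,np.ones((5,5)))
k,l,st,ce=cv2.connectedComponentsWithStats(m);Q=W[l==l[220,350]]
ex0=n*1;ex0[2]=0;ex0/=np.linalg.norm(ex0);ey0=np.cross([0,0,1],ex0);px_=np.cross(ey0,n)
A=np.c_[(Q-c)@px_,(Q-c)@ey0]
# edges: free edge (min px), side edges, line fits
def edge(A,i,sg,lo,hi):
    o=1-i;pts=[]
    for b in np.arange(lo,hi,.004):
        k=abs(A[:,o]-b)<.002
        if k.any(): pts.append((b,sg*(sg*A[k,i]).max()))
    p=np.array(pts);f=np.polyfit(p[:,0],p[:,1],1);return f,p[:,1].std()
for e in[(1,1,-.1,.05),(1,-1,-.1,.05),(0,-1,-.13,-.03),(0,-1,.03,.13)]:print(e,edge(A,*e))
# hinge line from plane: underside c-0.01n, find z=.03
u=c-.01*n;t=(.03-u[2])/px_[2];print('hinge pt',u+t*px_,'ex',ex0,'ey',ey0)
# prop
m=(W[...,2]>.06);m[:250]=0;m[280:]=0;m[:,:150]=0;m[:,200:]=0
Q=W[m];r_=cv2.minAreaRect(Q[:,:2].astype(np.float32)*1000);print('prop',r_)
P=Q[Q[:,2]>.068];cc=P.mean(0);nn=np.linalg.svd(P-cc,full_matrices=False)[2][2];nn*=np.sign(nn[2]);print(cc,nn,np.degrees(np.arctan2(nn[1],nn[0])),np.degrees(np.arccos(nn[2])))
# tab
hs=cv2.cvtColor(s['pixels'],cv2.COLOR_RGB2HSV);m=(hs[...,1]>130)&(hs[...,0]<16)&(W[...,2]>.09);m[:190]=0;m[230:]=0;m[:,:280]=0;m[:,330:]=0
Q=W[m];print('tab',Q.mean(0),cv2.minAreaRect(Q[:,:2].astype(np.float32)*1000),Q[:,2].min(),Q[:,2].max())
```

```text
rot [50.68588591 -0.1875712  -7.85267373]
-0.010 n=6 x -0.052..-0.007 y 0.187..0.198
0.005 n=53 x -0.009..0.016 y -0.061..0.056
0.020 n=92 x -0.009..0.013 y -0.068..0.057
0.035 n=92 x -0.010..0.015 y -0.065..0.063
0.050 n=99 x -0.011..0.015 y -0.067..0.067
0.065 n=109 x -0.009..0.016 y -0.068..0.062
0.080 n=63 x -0.012..0.017 y -0.068..0.068
0.095 n=163 x -0.029..0.033 y -0.093..0.084
0.110 n=299 x -0.032..0.034 y -0.096..0.094
0.125 n=359 x -0.031..0.036 y -0.103..0.100
0.140 n=295 x -0.030..0.031 y -0.100..0.089
0.155 n=136 x -0.021..0.022 y -0.051..0.015
0.170 n=139 x -0.030..0.034 y -0.049..0.016
0.185 n=227 x -0.036..0.039 y -0.045..0.017
0.200 n=66 x -0.031..0.030 y -0.037..-0.002
rot [  8.35609534   0.45931063 -89.19873759]
(1, 1, -0.1, 0.05) (array([0.10063062, 1.04452198]), np.float64(0.005626653420261465))
(1, -1, -0.1, 0.05) (array([-0.35822379, -0.537599  ]), np.float64(0.019361162427788195))
(0, -1, -0.13, -0.03) (array([-0.18350355, -0.80094544]), np.float64(0.005332223389695528))
(0, -1, 0.03, 0.13) (array([-0.72973587, -0.75999878]), np.float64(0.05510077613392543))
hinge pt [ 0.55182984 -0.22356462  0.03      ] ex [-0.0864083  -0.99625981  0.        ] ey [ 0.99625981 -0.0864083   0.        ]
prop ((450.933349609375, 303.76190185546875), (40.55583953857422, 50.834320068359375), 1.4722259044647217)
[0.45046331 0.30482522 0.08210723] [-0.03087393 -0.41376808  0.90985866] -94.26730386669982 24.51417373510491
tab [0.56765544 0.02367718 0.11213742] ((568.1326293945312, 23.292724609375), (52.8584098815918, 28.726451873779297), 86.4860610961914) 0.10248230006191683 0.12251354431445116
```

Measured poses:
- **Hinge:** mid-point about (0.547, -0.223), with board +x along (-0.086, -0.996).
- **Panel fold:** 0.28 rad.
- **Prop:** about (0.451, 0.304), yaw about -93°.

The gripper's body is about ±35 mm wide and spans 88–150 mm above the TCP. It can't carry the block all the way under the panel. So I'll open the panel nearly fully, set the block down on the open edge, and push it in from the -y side, where the wrist passes clear of the tab. First I go to the tab.

```bash
python3 -m jog '[[[2.06,-2.6,0],-4],[[4.1,-5.2,0],-8],[[6.2,-7.8,0],-12],[[8.2,-10.4,0],-16],[[10.3,-13,0],-20]]' 0.2 && python3 -m jog '[[[2.06,-2.6,0],-4],[[4.1,-5.2,0],-8],[[6.2,-7.8,0],-12],[[8.2,-10.4,0],-16],[[10.3,-13,0],-20]]' && python3 -m jog '[[[2.06,-2.6,0],-4],[[4.1,-5.2,0],-8],[[6.2,-7.8,0],-12],[[8.2,-10.4,0],-16],[[10.3,-13,0],-20]]' && python3 -m jog '[[[2.06,-2.6,0],-4],[[4.1,-5.2,0],-8],[[6.2,-7.8,0],-12],[[8.2,-10.4,0],-16],[[10.3,-12.9,0],-19]]'
```

```text
t: 0.52
eef_pos: [0.261, 0.4215, 0.2141]
orientation: [-180.0, -0.0, 143.9]
ft_force: [0.4, -0.1, 0.7]
finger_gap: 0.0736
gripper_force: 0.0
t: 0.93
eef_pos: [0.3641, 0.2914, 0.2143]
orientation: [-180.0, -0.0, 123.9]
ft_force: [0.3, -0.4, -0.3]
finger_gap: 0.0735
gripper_force: 0.0
t: 1.35
eef_pos: [0.4671, 0.1615, 0.2142]
orientation: [-180.0, -0.0, 103.9]
ft_force: [-0.5, 0.5, -0.1]
finger_gap: 0.0734
gripper_force: 0.0
t: 1.77
eef_pos: [0.5701, 0.0324, 0.2141]
orientation: [-179.9, -0.0, 84.9]
ft_force: [0.4, 0.3, -0.1]
finger_gap: 0.0736
gripper_force: 0.0
```

```bash
python3 -m jog '[[[-0.1,0.2,-3],0],[[-0.1,0.2,-6],0],[[-0.1,0.2,-9],0],[[-0.1,0.2,-11],0],[[-0.1,0.2,-12.1],0]]' && python3 -m jog '[[[0,0,0],0],[[0,0,0],0],[[0,0,0],0],[[0,0,0],0],[[0,0,0],0]]' 1 20 && python3 -c "
from h import *
s=snap('side','g1.png')"
```

```text
t: 2.18
eef_pos: [0.5661, 0.0362, 0.0898]
orientation: [-179.6, -0.0, 85.1]
ft_force: [-0.3, -0.6, 0.9]
finger_gap: 0.0734
gripper_force: 0.0
t: 2.6
eef_pos: [0.5699, 0.0358, 0.0953]
orientation: [179.8, 0.0, 85.1]
ft_force: [0.1, 0.1, -0.2]
finger_gap: 0.0422
gripper_force: 0.0
```

```bash
python3 -m jog '[[[0,0,0],0],[[0,0,0],0],[[0,0,0],0],[[0,0,0],0],[[0,0,0],0]]' && python3 -m jog '[[[0,0,0],0],[[0,0,0],0]]'
```

```text
t: 3.07
eef_pos: [0.5693, 0.0359, 0.0941]
orientation: [179.9, -0.0, 85.1]
ft_force: [0.9, -0.8, 2.1]
finger_gap: 0.03
gripper_force: 20.0
t: 3.23
eef_pos: [0.5693, 0.036, 0.094]
orientation: [179.9, -0.0, 85.1]
ft_force: [1.5, 1.7, 1.9]
finger_gap: 0.03
gripper_force: 20.0
```

```bash
python3 -m jog '[[[-0.04,-0.44,1.29],0],[[-0.08,-0.95,2.56],0],[[-0.13,-1.53,3.79],0],[[-0.19,-2.16,5.0],0],[[-0.25,-2.86,6.18],0]]' && python3 -m jog '[[[-0.06,-0.74,1.14],0],[[-0.13,-1.55,2.24],0],[[-0.21,-2.43,3.29],0],[[-0.29,-3.31,4.31],0],[[-0.37,-4.3,5.27],0]]' && python3 -m jog '[[[-0.04,-0.4,0.38],0],[[-0.07,-0.81,0.75],0],[[-0.07,-0.81,0.75],0]]'
python3 - <<'E'
from h import *
s=snap('side','g2.png')
E
```

```text
t: 3.65
eef_pos: [0.5668, 0.0078, 0.1549]
orientation: [179.9, -0.1, 85.1]
ft_force: [7.3, 1.0, -7.1]
finger_gap: 0.0299
gripper_force: 20.0
t: 4.07
eef_pos: [0.5631, -0.0348, 0.2075]
orientation: [179.9, -0.2, 85.1]
ft_force: [7.4, 2.7, -4.3]
finger_gap: 0.0296
gripper_force: 20.0
t: 4.32
eef_pos: [0.5624, -0.0436, 0.2156]
orientation: [179.9, -0.1, 85.0]
ft_force: [3.7, 1.9, 0.5]
finger_gap: 0.0298
gripper_force: 20.0
```

View pics/g2.png

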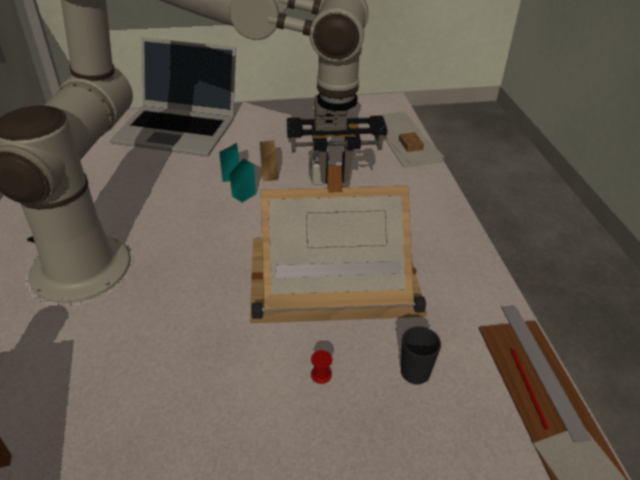

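The side view shows the panel raised and its tab at (335,178) between the fingers. I'll measure the fold angle and the hinge axis from depth.

```bash
cat >> h.py <<'E'
def panel(s,v0=205,v1=280,u0=285,u1=395):
    P=cloud(s)[v0:v1,u0:u1].reshape(-1,3);P=P[~np.isnan(P).any(1)]
    c=np.median(P,0)
    for t in(.02,.008,.004,.003):
        n=np.linalg.svd(P-P.mean(0),full_matrices=False)[2][2];n*=np.sign(n[2])
        P=P[abs((P-P.mean(0))@n)<t]
    c=P.mean(0);yaw=np.arctan2(n[1],n[0]);ex=np.array([np.cos(yaw),np.sin(yaw),0]);ey=np.array([-ex[1],ex[0],0]);px=np.cross(ey,n)
    u=c-.01*n;h=u+(.03-u[2])/px[2]*px
    print('fold',np.arccos(n[2]),'yaw',np.degrees(yaw),'hinge y-comp at x=.547:',h+(0.547-h[0])/ey[0]*ey,len(P))
E
python3 - <<'E'
from h import *
s=dict(np.load('pics/g2.png.npz'));panel(s)
s0=dict(np.load('pics/side0.png.npz'));panel(s0,230,295)
E
```

```text
rot [50.68588591 -0.1875712  -7.85267373]
fold 0.8142683647831964 yaw -94.81160726289627 hinge y-comp at x=.547: [ 0.547      -0.22197321  0.03      ] 6815
rot [50.68588591 -0.1875712  -7.85267373]
fold 0.28150574360401714 yaw -94.63678926377867 hinge y-comp at x=.547: [ 0.547     -0.2268279  0.03     ] 5983
```

```bash
python3 -m jog '[[[-0.05,-0.6,0.55],0],[[-0.1,-1.2,1.1],0],[[-0.12,-1.4,1.25],0],[[-0.12,-1.4,1.25],0]]'
python3 - <<'E'
from h import *
s=snap('side','g3.png');panel(s)
E
```

```text
t: 4.7
eef_pos: [0.5611, -0.0579, 0.2274]
orientation: [179.9, -0.0, 85.1]
ft_force: [5.8, -0.5, -2.7]
finger_gap: 0.0297
gripper_force: 20.0
rot [50.68588591 -0.1875712  -7.85267373]
fold 0.8817529003494159 yaw -94.79955627144714 hinge y-comp at x=.547: [ 0.547      -0.22167343  0.03      ] 6825
```

Fold is 0.88 rad. Release the tab, rise, and go to the block.

```bash
python3 -m jog '[[[0,0,0],0],[[0,0,0],0],[[0,0,0],0],[[0,0,0],0]]' 0.2 && python3 -m jog '[[[0,0,1.5],0],[[0,0.3,4],0],[[0,2,6],0],[[-0.5,5,7],0.5],[[-1.5,8.5,7],1]]' && python3 -m jog '[[[-0.9,3.5,0],0.5],[[-2,7,0],1],[[-3.5,10.5,-1],1.5],[[-5,14,-3],2],[[-6,17.5,-6],2.4]]'
python3 - <<'E'
from h import *
panel(snap('side','g4.png'))
W=cloud(snap('top','t4.png'))
m=(W[...,2]>.06)&(W[...,2]<.11);m[:245]=0;m[285:]=0;m[:,:145]=0;m[:,200:]=0
Q=W[m];print(len(Q),Q.min(0),Q.max(0))
E
```

```text
t: 5.08
eef_pos: [0.5601, -0.0577, 0.2278]
orientation: [-179.9, 0.0, 85.1]
ft_force: [0.7, 0.6, 0.4]
finger_gap: 0.0538
gripper_force: 0.0
t: 5.5
eef_pos: [0.5471, 0.0267, 0.3013]
orientation: [179.7, 0.1, 86.0]
ft_force: [1.0, 0.3, 0.7]
finger_gap: 0.0735
gripper_force: 0.0
t: 5.92
eef_pos: [0.4869, 0.1992, 0.2441]
orientation: [179.7, -0.0, 88.5]
ft_force: [1.0, -0.9, 0.2]
finger_gap: 0.0734
gripper_force: 0.0
rot [50.68588591 -0.1875712  -7.85267373]
fold 0.8834665606157267 yaw -94.78293864593707 hinge y-comp at x=.547: [ 0.547      -0.22135558  0.03      ] 6790
rot [  8.35609534   0.45931063 -89.19873759]
79 [0.43124206 0.31978517 0.08414826] [0.47055498 0.33084264 0.0969079 ]
```

```bash
python3 -m jog '[[[-1.2,3.5,-1],0],[[-2.3,7,-2],0],[[-3.4,10.3,-4],0],[[-3.4,10.3,-7],0],[[-3.4,10.3,-10],0]]' && python3 -m jog '[[[0,0,-2.5],0],[[0,0,-5],0],[[0,0,-7.5],0],[[0,0,-9.2],0],[[0,0,-9.2],0]]' && python3 -m jog '[[[0,0,0],0],[[0,0,0],0],[[0,0,0],0],[[0,0,0],0],[[0,0,0],0]]' 1 25 && python3 -m jog '[[[0,0,0],0],[[0,0,0],0],[[0,0,0],0],[[0,0,0],0]]'
```

```text
t: 6.43
eef_pos: [0.4536, 0.3015, 0.1429]
orientation: [179.8, -0.0, 88.6]
ft_force: [0.5, -0.1, -0.0]
finger_gap: 0.0733
gripper_force: 0.0
t: 6.85
eef_pos: [0.4506, 0.2982, 0.0468]
orientation: [-179.6, 0.2, 88.5]
ft_force: [-0.2, -0.1, -0.4]
finger_gap: 0.0737
gripper_force: 0.0
t: 7.27
eef_pos: [0.4536, 0.3004, 0.0516]
orientation: [179.9, -0.0, 88.5]
ft_force: [-0.8, 0.1, 1.1]
finger_gap: 0.0424
gripper_force: 1.9
t: 7.6
eef_pos: [0.4536, 0.3005, 0.0514]
orientation: [179.9, -0.0, 88.5]
ft_force: [-1.3, 0.2, 5.6]
finger_gap: 0.0413
gripper_force: 24.2
```

```bash
python3 -m jog '[[[0,0,0],0],[[0,0,0],0],[[0,0,0],0]]'
python3 - <<'E'
from h import *
st=r.read_state();print(st['wrist_torque'])
s=snap('side','g5.png');cv2.imwrite('pics/crop5.png',cv2.resize(s['pixels'][90:230,190:370,::-1],None,fx=4,fy=4,interpolation=cv2.INTER_CUBIC))
E
```

```text
t: 7.85
eef_pos: [0.4536, 0.3005, 0.0515]
orientation: [179.9, -0.0, 88.5]
ft_force: [-2.2, -0.9, 6.8]
finger_gap: 0.0412
gripper_force: 24.2
[-0.14971433  0.40388259  0.03216611]
```

View pics/crop5.png

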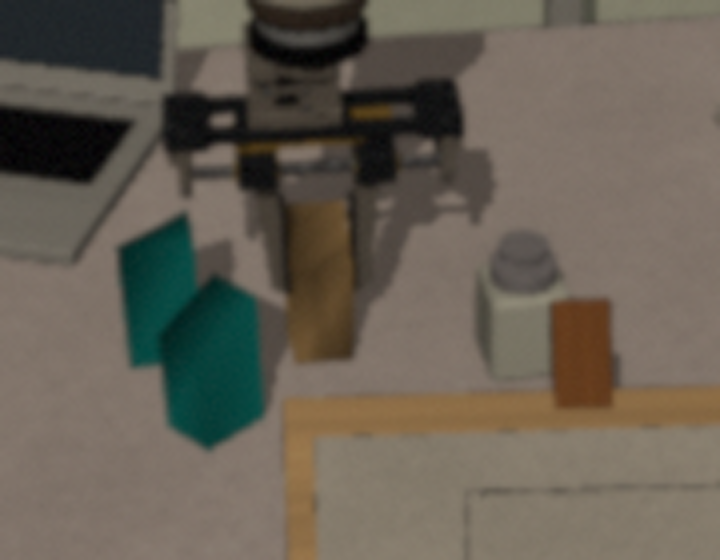

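The crop shows the block at (320,280) held between the fingers, clear of the turquoise pieces and the dispenser. Next I lift it and check how it sits.

```bash
python3 -m jog '[[[0,0,1],0],[[0,0,3],0],[[0,0,6],0],[[0,0,8],0],[[0,0,8],0]]' && python3 -m jog '[[[0,0,0],0],[[0,0,0],0]]'
python3 - <<'E'
from h import *
W=cloud(snap('top','t6.png'));S=snap('side','g6.png');V=cloud(S)
st=r.read_state();tcp=st['eef_pos'];print(tcp)
for w in(W,V):
    D=w-tcp;m=(abs(D[...,0])<.04)&(abs(D[...,1])<.05)&(D[...,2]<-.008)&(D[...,2]>-.09)&(w[...,2]>.03)
    Q=w[m];print(len(Q),Q.min(0).round(4),Q.max(0).round(4))
# front (-y) face in side view: fit plane
D=V-tcp;m=(abs(D[...,0])<.035)&(abs(D[...,1])<.05)&(D[...,2]<-.003)&(V[...,2]>.045)
ys,xs=np.nonzero(m);print(ys.min(),ys.max(),xs.min(),xs.max())
Q=V[m]
for _ in range(4):
    n=np.linalg.svd(Q-Q.mean(0),full_matrices=False)[2][2];n*=-np.sign(n[1]);Q=Q[abs((Q-Q.mean(0))@n)<.004]
print('face n',n,'yaw',np.degrees(np.arctan2(n[1],n[0])),'pitch deg',np.degrees(np.arcsin(n[2])),Q.mean(0),len(Q))
for z in np.arange(Q[:,2].min(),Q[:,2].max(),.008):
    k=abs(Q[:,2]-z)<.004;print(round(z,3),Q[k,0].min().round(4),Q[k,0].max().round(4),Q[k,1].mean().round(4))
cv2.imwrite('pics/crop6.png',cv2.resize(S['pixels'][max(ys.min()-70,0):ys.max()+30,xs.min()-60:xs.max()+60,::-1],None,fx=4,fy=4,interpolation=cv2.INTER_CUBIC))
E
```

```text
t: 8.32
eef_pos: [0.4562, 0.3014, 0.1356]
orientation: [179.5, -0.2, 88.5]
ft_force: [0.6, 0.2, -2.3]
finger_gap: 0.0413
gripper_force: 24.1
t: 8.48
eef_pos: [0.452, 0.2997, 0.1289]
orientation: [-179.9, 0.1, 88.5]
ft_force: [-0.2, 0.2, -2.0]
finger_gap: 0.0412
gripper_force: 24.1
rot [  8.35609534   0.45931063 -89.19873759]
rot [50.68588591 -0.1875712  -7.85267373]
[0.45163041 0.299557   0.12821774]
144 [0.4301 0.2773 0.0748] [0.4723 0.3016 0.1195]
230 [0.4254 0.2744 0.0768] [0.4688 0.322  0.1202]
138 156 259 276
face n [-0.17922801 -0.98361281 -0.01957431] yaw -100.32679691538198 pitch deg -1.121596830277994 [0.45085269 0.28233111 0.10230525] 109
0.077 0.4413 0.4621 0.285
0.085 0.4338 0.4647 0.2825
0.093 0.429 0.4595 0.2826
0.101 0.4425 0.4629 0.2817
0.109 0.4322 0.4654 0.2827
0.117 0.4403 0.4683 0.2817
0.125 0.4381 0.4608 0.2818
```

View pics/crop6.png

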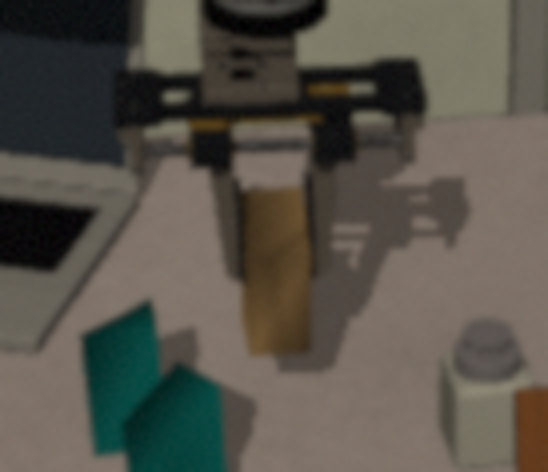

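The block hangs upright between the fingers, with its base about 51 mm below the TCP. I'll carry it low to the open edge, past the tab, and set it at about board x=-107, y=-50.

```bash
python3 -m jog '[[[0.5,-3,0],-0.6],[[1.1,-6,0],-1.2],[[1.8,-9.5,0],-1.8],[[2.6,-13,-1],-2.4],[[3.5,-16.5,-2.3],-3.3]]' && python3 -m jog '[[[0.7,-3,-1.2],0],[[1.4,-5.5,-2.3],0],[[1.8,-7.5,-2.6],0],[[1.8,-7.5,-2.6],0],[[1.8,-7.5,-2.6],0]]'
python3 - <<'E'
from h import *
V=cloud(snap('side','g7.png'));W=cloud(snap('top','t7.png'));tcp=r.read_state()['eef_pos'];print(tcp)
for w in(W,V):
    D=w-tcp;m=(abs(D[...,0])<.03)&(abs(D[...,1])<.045)&(D[...,2]<.0)&(w[...,2]>.02)
    Q=w[m];print(len(Q),Q.min(0).round(4),Q.max(0).round(4)) if len(Q) else 0
E
```

```text
t: 9.0
eef_pos: [0.488, 0.1338, 0.1068]
orientation: [180.0, -0.0, 85.2]
ft_force: [1.7, 0.6, -1.7]
finger_gap: 0.0406
gripper_force: 24.2
t: 9.42
eef_pos: [0.505, 0.0596, 0.0799]
orientation: [-179.8, -0.0, 85.1]
ft_force: [-0.9, 0.7, -0.8]
finger_gap: 0.0411
gripper_force: 24.2
rot [50.68588591 -0.1875712  -7.85267373]
rot [  8.35609534   0.45931063 -89.19873759]
[0.50543003 0.06085701 0.08079663]
```

```bash
python3 -m jog '[[[0.4,-2.2,0],0],[[0.8,-4.4,0],0],[[1,-6.2,0],0],[[1,-6.2,-0.7],0],[[1,-6.2,-1.2],0]]' && python3 -m jog '[[[0,0,-0.2],0],[[0,0,-0.3],0],[[0,0,-0.4],0],[[0,0,-0.4],0]]'
```

```text
t: 9.93
eef_pos: [0.5161, -0.0012, 0.0691]
orientation: [180.0, -0.0, 85.2]
ft_force: [0.5, 0.4, -2.2]
finger_gap: 0.0408
gripper_force: 24.2
t: 10.27
eef_pos: [0.5158, -0.001, 0.0652]
orientation: [-180.0, -0.0, 85.2]
ft_force: [-0.3, 0.2, -1.5]
finger_gap: 0.0411
gripper_force: 24.2
```

Run:
```python
from h import *
s=snap('side','g8.png');print(r.read_state()['ft_force']);panel(s,215,280)
s=snap('top','t8.png')
cv2.imwrite('pics/c8.png',cv2.resize(s['pixels'][130:330,200:440,::-1],None,fx=3,fy=3))
```

```text
[-0.07799902  0.33439721 -1.55461767]
rot [50.68588591 -0.1875712  -7.85267373]
fold 0.8809024011173169 yaw -94.80460668011953 hinge y-comp at x=.547: [ 0.547      -0.22178918  0.03      ] 5897
```

View pics/g8.png

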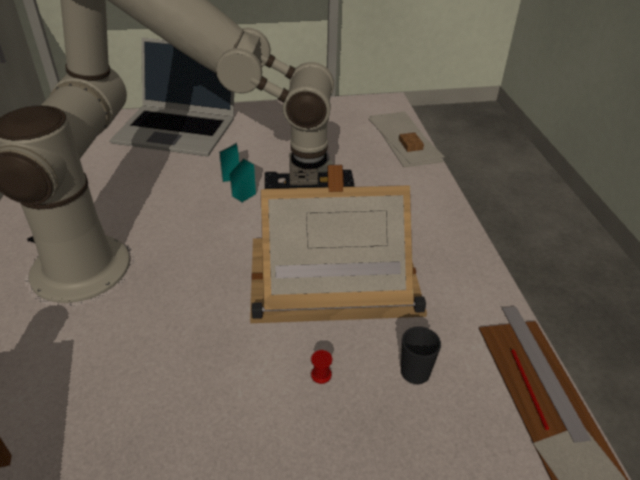

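The block hangs just above the baseboard and the wrist clears the tab at (336,178). I'll set it down and let go.

```bash
python3 -m jog '[[[0,0,-0.1],0],[[0,0,-0.15],0],[[0,0,-0.2],0],[[0,0,-0.2],0]]'
```

```text
t: 10.7
eef_pos: [0.5162, -0.002, 0.0636]
orientation: [180.0, 0.0, 85.2]
ft_force: [-0.8, -0.5, 0.3]
finger_gap: 0.0408
gripper_force: 24.3
```

```bash
python3 -m jog '[[[0,0,0],0],[[0,0,0],0],[[0,0,0],0],[[0,0,0],0],[[0,0,0],0]]' 0.2 && python3 -m jog '[[[0,1,0],0],[[0.1,3,0],0],[[0.3,6,0],0],[[0.6,9,0],0],[[0.9,12,0],0]]' && python3 -m jog '[[[0,3,4],0],[[0,6,8],0],[[0,6,8],0]]'
python3 - <<'E'
from h import *
s=snap('top','t9.png');W=cloud(s)
ex=np.array([-.0837,-.9965]);ey=np.array([.9965,-.0837]);H=np.array([.547,-.222]);B=H-.115*ex
D=W[...,:2]-B;bx=D@ex;by=D@ey
m=(bx<-.06)&(bx>-.17)&(abs(by+.05)<.045)&(W[...,2]>.03)&(W[...,2]<.115)
ys,xs=np.nonzero(m);print(len(ys),xs.min(),xs.max(),ys.min(),ys.max())
for lo,hi in((.03,.115),(.098,.112)):
    k=m&(W[...,2]>lo)&(W[...,2]<hi);print(bx[k].min(),bx[k].max(),by[k].min(),by[k].max(),W[k][:,2].max())
k=m;print(cv2.minAreaRect(np.c_[bx[k],by[k]].astype(np.float32)*1000))
# batten ends
for (u,v) in((355,295),(352,295),(359,295),(368,152),(364,152),(372,152)):print(u,v,bx[v,u].round(4),by[v,u].round(4),W[v,u,2].round(4))
cv2.imwrite('pics/c9.png',cv2.resize(s['pixels'][130:320,220:440,::-1],None,fx=3.5,fy=3.1,interpolation=cv2.INTER_CUBIC))
E
```

```text
t: 11.12
eef_pos: [0.5162, -0.0019, 0.0635]
orientation: [180.0, -0.0, 85.2]
ft_force: [-0.1, -0.3, -0.2]
finger_gap: 0.0721
gripper_force: 0.0
t: 11.53
eef_pos: [0.5249, 0.12, 0.0635]
orientation: [180.0, -0.0, 85.1]
ft_force: [0.5, -0.3, -0.5]
finger_gap: 0.0741
gripper_force: 0.0
t: 11.78
eef_pos: [0.5267, 0.1821, 0.1479]
orientation: [179.7, -0.1, 85.3]
ft_force: [1.2, 0.2, 0.0]
finger_gap: 0.0731
gripper_force: 0.0
rot [  8.35609534   0.45931063 -89.19873759]
540 299 323 226 249
-0.13115993741997312 -0.07937874015243225 -0.07298439595277624 -0.029373992975787164 0.10954722811970008
-0.13115993741997312 -0.10757528124646187 -0.0724110164004997 -0.03165719505734396 0.10954722811970008
((-105.56519317626953, -50.91598892211914), (50.00395965576172, 41.310848236083984), 3.7911441326141357)
355 295 0.0024 -0.1636 0.0191
352 295 -0.0042 -0.1641 0.0158
359 295 0.0117 -0.1625 0.0132
368 152 -0.005 0.114 0.1931
364 152 -0.0132 0.1108 0.2004
372 152 0.0034 0.1179 0.1838
```

View pics/c9.png

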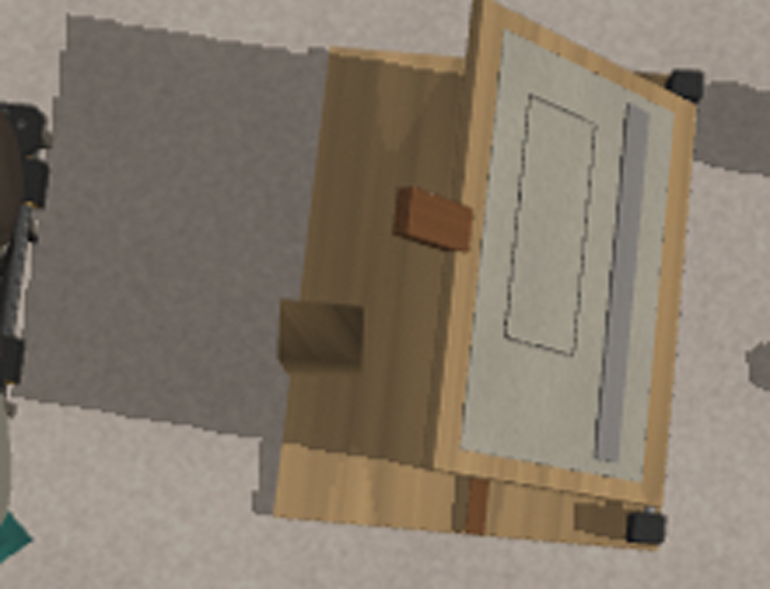

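The block stands upright at board (-106, -51) mm, about 4° off square. Its low edge faces the hinge, and the batten shows at crop (478,505). I'll push it in with nearly shut fingers, offset in y so the wrist misses the tab: low first, then at the height where the gripper's narrow neck passes the panel edge.

```bash
python3 -m jog '[[[-0.6,-1,-2],0],[[-1.2,-3,-5],0],[[-1.9,-6,-8],0],[[-1.9,-9,-10.5],0],[[-1.9,-11.8,-11.4],0]]' 0.91 && python3 -m jog '[[[0,0,0],0],[[0,0,0],0],[[0,0,0],0],[[0,0,0],0]]'
```

```text
t: 12.25
eef_pos: [0.5014, 0.0594, 0.0245]
orientation: [-179.5, -0.0, 85.2]
ft_force: [-0.5, -0.3, 0.3]
finger_gap: 0.0426
gripper_force: 0.0
t: 12.58
eef_pos: [0.5066, 0.061, 0.03]
orientation: [179.9, -0.0, 85.2]
ft_force: [0.3, 0.8, 0.7]
finger_gap: 0.0155
gripper_force: 0.0
```

```bash
python3 -m jog '[[[-0.05,-0.6,0],0],[[-0.1,-1.2,0],0],[[-0.15,-1.8,0],0],[[-0.2,-2.4,0],0],[[-0.25,-3,0],0]]' && python3 -m jog '[[[-0.04,-0.5,0],0],[[-0.08,-1,0],0],[[-0.13,-1.5,0],0],[[-0.17,-2,0],0],[[-0.21,-2.5,0],0]]' && python3 -m jog '[[[-0.04,-0.5,0],0],[[-0.08,-1,0],0],[[-0.13,-1.5,0],0],[[-0.17,-2,0],0],[[-0.21,-2.5,0],0]]'
python3 - <<'E'
from h import *
print(r.read_state()['eef_pos'])
s=snap('top','t10.png');panel(snap('side','g10.png'),215,280);W=cloud(s)
cv2.imwrite('pics/c10.png',cv2.resize(s['pixels'][170:300,260:430,::-1],None,fx=4.5,fy=4.5,interpolation=cv2.INTER_CUBIC))
E
```

```text
t: 13.0
eef_pos: [0.5038, 0.0298, 0.0297]
orientation: [180.0, -0.0, 85.2]
ft_force: [1.1, 1.4, 1.6]
finger_gap: 0.0084
gripper_force: 1.0
t: 13.42
eef_pos: [0.5015, 0.0047, 0.0295]
orientation: [180.0, -0.0, 85.2]
ft_force: [0.1, 2.8, 2.5]
finger_gap: 0.0081
gripper_force: 1.3
t: 13.83
eef_pos: [0.4993, -0.0203, 0.0294]
orientation: [-180.0, 0.0, 85.2]
ft_force: [0.3, 2.6, 2.4]
finger_gap: 0.0089
gripper_force: 1.2
[ 0.49927346 -0.02033931  0.02937499]
rot [50.68588591 -0.1875712  -7.85267373]
fold 0.8804410598691672 yaw -94.82862115740375 hinge y-comp at x=.547: [ 0.547      -0.22186597  0.03      ] 5849
rot [  8.35609534   0.45931063 -89.19873759]
```

View pics/c10.png

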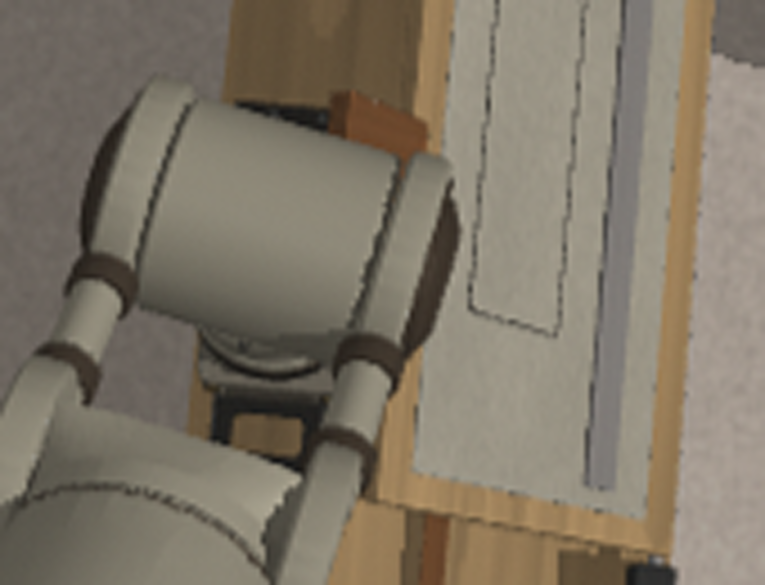

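The top crop shows the wrist beside the tab at (385,120), clear of it, with the fingers behind the block under the edge. I'll back off, raise to the neck-clear height and make the final 19 mm push, easing slightly downward against tipping.

```bash
python3 -m jog '[[[0.04,0.5,0],0],[[0.08,1,0],0],[[0.08,1,1.5],0],[[0.08,1,3.2],0],[[0.08,1,3.2],0]]' && python3 -m jog '[[[-0.04,-0.4,0],0],[[-0.07,-0.8,0],0],[[-0.09,-1.1,-0.05],0],[[-0.11,-1.3,-0.1],0],[[-0.13,-1.5,-0.15],0]]' && python3 -m jog '[[[-0.02,-0.2,0],0],[[-0.03,-0.4,0],0],[[-0.05,-0.6,0],0]]'; python3 -c "
from h import *
panel(snap('side','g11.png'),215,280)"
```

```text
t: 14.35
eef_pos: [0.5023, -0.0098, 0.064]
orientation: [179.7, 0.1, 85.2]
ft_force: [1.0, 0.3, 1.4]
finger_gap: 0.0086
gripper_force: 0.0
t: 14.77
eef_pos: [0.4985, -0.0247, 0.0593]
orientation: [-179.9, -0.1, 85.1]
ft_force: [1.0, 2.0, 2.1]
finger_gap: 0.0082
gripper_force: 1.3
t: 15.02
eef_pos: [0.4981, -0.031, 0.0597]
orientation: [-180.0, -0.0, 85.2]
ft_force: [-0.5, 1.5, 1.1]
finger_gap: 0.0081
gripper_force: 0.8
rot [50.68588591 -0.1875712  -7.85267373]
fold 0.8806761715417493 yaw -94.83820178041744 hinge y-comp at x=.547: [ 0.547      -0.22179443  0.03      ] 5882
```

```bash
python3 -m jog '[[[-0.02,-0.2,0],0],[[-0.03,-0.4,-0.03],0],[[-0.04,-0.5,-0.05],0],[[-0.04,-0.5,-0.05],0]]'; python3 -m jog '[[[-0.01,-0.1,0],0],[[-0.02,-0.2,0],0],[[-0.02,-0.2,0],0]]';  python3 -c "
from h import *
panel(snap('side','g12.png'),215,280)"
```

```text
t: 15.4
eef_pos: [0.4981, -0.036, 0.0595]
orientation: [180.0, 0.0, 85.2]
ft_force: [-0.1, 1.4, 1.8]
finger_gap: 0.0086
gripper_force: 0.8
t: 15.65
eef_pos: [0.4979, -0.0379, 0.0595]
orientation: [180.0, 0.0, 85.2]
ft_force: [-0.2, 2.1, 0.7]
finger_gap: 0.0082
gripper_force: 1.1
rot [50.68588591 -0.1875712  -7.85267373]
fold 0.8815059119879675 yaw -94.80321249401194 hinge y-comp at x=.547: [ 0.547      -0.22169697  0.03      ] 5916
```

```bash
for i in 1 2 3; do :; done; python3 -m jog '[[[-0.01,-0.1,0],0],[[-0.01,-0.1,0],0]]' | egrep 'eef|ft'; python3 -m jog '[[[-0.01,-0.1,0],0],[[-0.01,-0.1,0],0]]'| egrep 'eef|ft'; python3 -c "
from h import *
panel(snap('side','g13.png'),215,280)"
```

```text
eef_pos: [0.4977, -0.0389, 0.0595]
ft_force: [-0.7, 2.5, 2.3]
eef_pos: [0.4976, -0.0399, 0.0594]
ft_force: [-0.5, 2.2, 1.5]
rot [50.68588591 -0.1875712  -7.85267373]
fold 0.8806158704084474 yaw -94.81018668022965 hinge y-comp at x=.547: [ 0.547     -0.2218149  0.03     ] 5904
```

```bash
python3 -m jog '[[[-0.01,-0.1,0],0],[[-0.01,-0.1,0],0]]' | egrep 'eef|ft'; python3 -m jog '[[[0.04,0.5,0],0],[[0.1,1.2,0],0],[[0.25,3,0],0],[[0.5,6,0],0],[[0.8,10,0],0]]'| egrep 'eef|ft';python3 -m jog '[[[0.2,2.5,0],0],[[0.4,5,0],0],[[0.5,7,0],0],[[0.5,7,0],0]]'| egrep 'eef|ft'
python3 - <<'E'
from h import *
s=snap('top','t14.png');W=cloud(s);panel(snap('side','g14.png'))
ex=np.array([-.0837,-.9965]);ey=np.array([.9965,-.0837]);H=np.array([.547,-.222]);B=H-.115*ex
D=W[...,:2]-B;bx=D@ex;by=D@ey
m=(bx<-.01)&(bx>-.12)&(abs(by+.05)<.06)&(W[...,2]>.03)&(W[...,2]<.12)
m=cv2.morphologyEx(m.astype(np.uint8),cv2.MORPH_OPEN,np.ones((2,2)))>0
ys,xs=np.nonzero(m);print(len(ys))
if len(ys):
    print(xs.min(),xs.max(),ys.min(),ys.max())
    for v in range(ys.min(),ys.max()+1):
        k=m[v];print(v,np.nonzero(k)[0][[0,-1]],bx[v][k].min().round(4),bx[v][k].max().round(4),by[v][k].mean().round(4),W[v][k][:,2].max().round(4))
cv2.imwrite('pics/c14.png',cv2.resize(s['pixels'][190:290,280:400,::-1],None,fx=6,fy=6,interpolation=cv2.INTER_CUBIC))
E
```

```text
eef_pos: [0.4976, -0.0407, 0.0595]
ft_force: [0.0, 3.2, 2.8]
eef_pos: [0.5056, 0.0589, 0.0593]
ft_force: [1.0, -0.5, 0.3]
eef_pos: [0.5099, 0.1324, 0.0591]
ft_force: [-0.4, -0.6, 0.3]
rot [  8.35609534   0.45931063 -89.19873759]
rot [50.68588591 -0.1875712  -7.85267373]
fold 0.8823437873463543 yaw -94.80921132684392 hinge y-comp at x=.547: [ 0.547      -0.22156725  0.03      ] 6775
188
337 345 231 253
231 [337 345] -0.0516 -0.0363 -0.0372 0.2177
232 [337 345] -0.0514 -0.0361 -0.0394 0.2143
233 [337 345] -0.0512 -0.036 -0.0414 0.2167
234 [337 345] -0.051 -0.0358 -0.0436 0.2155
235 [337 345] -0.0508 -0.0356 -0.0453 0.2146
236 [337 345] -0.0506 -0.0354 -0.0476 0.217
237 [337 345] -0.0504 -0.0353 -0.0497 0.2179
238 [337 345] -0.0502 -0.0351 -0.0519 0.2178
239 [337 345] -0.05 -0.035 -0.0542 0.2204
240 [337 345] -0.0498 -0.0348 -0.0581 0.2178
241 [337 344] -0.0496 -0.0365 -0.0588 0.2173
242 [337 344] nan nan nan nan
243 [337 344] -0.0492 -0.0361 -0.0628 0.2186
244 [337 344] -0.049 -0.0359 -0.0651 0.2181
245 [337 344] -0.0488 -0.0358 -0.0673 0.2202
246 [337 344] -0.0486 -0.0356 -0.0694 0.2181
247 [337 344] -0.0484 -0.0354 -0.0713 0.2173
248 [337 344] -0.0482 -0.0353 -0.0734 0.2216
249 [337 344] -0.048 -0.035 -0.0734 0.2154
250 [337 344] -0.0477 -0.0349 -0.0761 0.2179
251 [337 343] -0.0475 -0.0364 -0.0742 0.2159
252 [337 343] -0.0472 -0.0361 -0.0747 0.2164
253 [340 343] -0.0401 -0.0355 -0.0772 0.2165
```

View pics/c14.png

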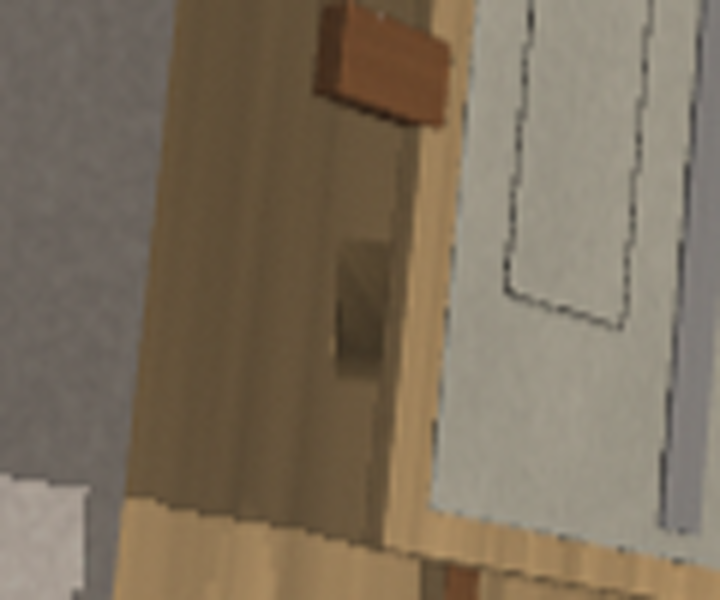

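The block is under the edge at about board (-24.5, -57) mm, still roughly 3–4° off square and close to the -60 mm limit. I'll push its +y half against the batten while dragging towards +y, to square and centre it.

```bash
python3 -m jog '[[[-0.4,-4,0.1],0],[[-0.8,-8,0.1],0],[[-1.1,-12,0.1],0],[[-1.4,-15,0.1],0],[[-1.52,-16.4,0.1],0]]' 0.674 | egrep 'eef|ft|gap'; python3 -m jog '[[[0,-0.2,0],0],[[-0.05,-0.5,0],0],[[-0.05,-0.6,0],0],[[-0.05,-0.65,0],0]]'| egrep 'eef|ft|gap'; python3 -m jog '[[[0.1,-0.1,0],0],[[0.2,-0.15,0],0],[[0.3,-0.2,0],0],[[0.4,-0.23,0],0]]'| egrep 'eef|ft'; python3 -m jog '[[[0.1,-0.05,0],0],[[0.2,-0.1,0],0],[[0.3,-0.1,0],0]]'| egrep 'eef|ft'
```

```text
eef_pos: [0.4947, -0.0393, 0.0606]
ft_force: [-0.1, 0.2, 0.6]
finger_gap: 0.03
eef_pos: [0.4946, -0.0406, 0.0603]
ft_force: [-0.0, 1.7, 1.7]
finger_gap: 0.0298
eef_pos: [0.4987, -0.0415, 0.0607]
ft_force: [-1.9, 8.2, 7.8]
eef_pos: [0.5014, -0.0427, 0.0603]
ft_force: [-2.0, 6.2, 4.9]
```

```bash
python3 -m jog '[[[0.04,0.5,0],0],[[0.1,1.2,0],0],[[0.25,3,0],0],[[0.5,6,0],0],[[0.8,10,0],0]]'| egrep 'eef|ft';python3 -m jog '[[[0.2,2.5,0],0],[[0.4,5,0],0],[[0.5,7,0],0],[[0.5,7,0],0]]'| egrep 'eef|ft'
cat > m.py <<'E'
from h import *
import sys
n=sys.argv[1]
s=snap('top','t%s.png'%n);W=cloud(s);panel(snap('side','g%s.png'%n))
ex=np.array([-.0837,-.9965]);ey=np.array([.9965,-.0837]);H=np.array([.547,-.222]);B=H-.115*ex
# project expected outer top edge of block (z=.107) and compare with image gradients
from scipy.spatial.transform import Rotation as Q
R=Q.from_euler('xyz',s['rotation'],degrees=True).as_matrix()
def proj(bx,by,z):
    p=np.array([*(B+bx*ex+by*ey),z]);c=R.T@(p-s['xyz']);return s['cx']+s['fx']*c[0]/-c[2],s['cy']-s['fy']*c[1]/-c[2]
g=cv2.GaussianBlur(s['pixels'],(0,0),.7).astype(float).sum(2)
im=s['pixels'][190:290,280:400,::-1].copy();im=cv2.resize(im,None,fx=6,fy=6,interpolation=cv2.INTER_CUBIC)
d=W[...,:2]-B;bx=d@ex;by=d@ey
m=(bx<-.02)&(bx>-.08)&(abs(by+.04)<.06)&(W[...,2]>.088)&(W[...,2]<.12)
ys,xs=np.nonzero(m);P=[]
for v in sorted(set(ys)):
    k=m[v];u0=np.nonzero(k)[0][0]
    # subpixel: strongest gradient around u0
    w=g[v,u0-4:u0+5];gr=abs(np.diff(w));u=u0-4+.5+(gr*np.arange(8)).sum()/gr.sum()
    P.append((by[v][k].mean(),bx[v][k].min(),u));
P=np.array(P);print('rows',ys.min(),ys.max(),'by range',by[m].min(),by[m].max(),'outer bx mean',P[:,1].mean())
print('depth-edge slope deg',np.degrees(np.arctan(np.polyfit(P[:,0],P[:,1],1)[0])))
Z=np.c_[bx[m],by[m],W[m][:,2]];A=np.c_[Z[:,:2],np.ones(len(Z))];c=np.linalg.lstsq(A,Z[:,2],rcond=None)[0];print('bevel grad',c,len(Z))
print(cv2.minAreaRect(Z[:,:2].astype(np.float32)*1000))
cv2.imwrite('pics/c%s.png'%n,im)
E
python3 m.py 15
```

```text
eef_pos: [0.5102, 0.0552, 0.0605]
ft_force: [0.6, 0.5, 0.4]
eef_pos: [0.5145, 0.1287, 0.0603]
ft_force: [0.6, -0.5, 0.5]
rot [  8.35609534   0.45931063 -89.19873759]
rot [50.68588591 -0.1875712  -7.85267373]
fold 0.8809207021269471 yaw -94.78219701663954 hinge y-comp at x=.547: [ 0.547      -0.22185384  0.03      ] 6784
rows 226 246 by range -0.06609560925117232 -0.02484764623356679 outer bx mean -0.05152800838842279
depth-edge slope deg -0.6636236885546858
bevel grad [-0.45409821  0.09307986  0.08605601] 166
((-44.203453063964844, -45.336524963378906), (40.7319450378418, 18.622495651245117), 87.27711486816406)
```

View pics/c15.png

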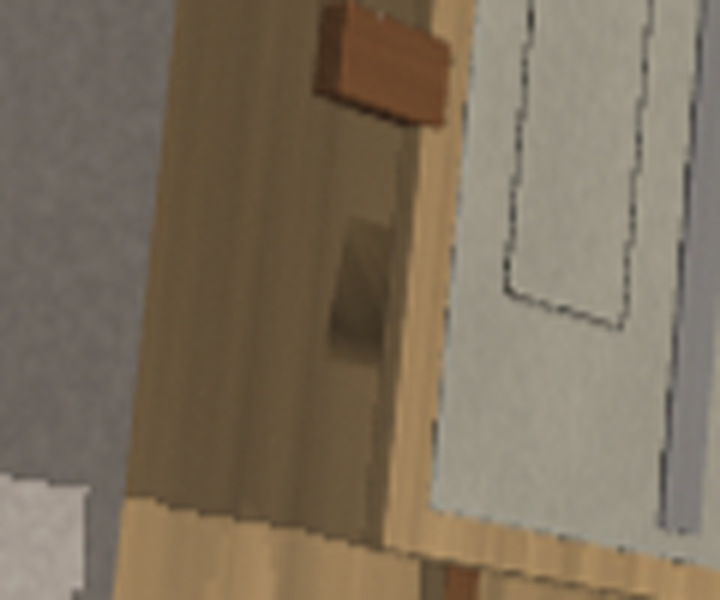

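The block is now square (within 1°), at about board (-26, -45) mm and touching the batten. Back to the tab to fold the panel down.

```bash
python3 -m jog '[[[0,0,4],0],[[0,0,8],0],[[0,0,12],0],[[0,0,16],0],[[0,0,20],0]]' 0.2 | egrep eef; python3 -m jog '[[[0.8,-3,3.5],0],[[1.7,-6.5,4],0],[[2.8,-10.5,4],0],[[3.8,-14.5,4],0],[[4.6,-18.6,4],0]]' | egrep 'eef|gap'; python3 -m jog '[[[0,0,0],0],[[0,0,-2],0],[[0,0,-4.5],0],[[0,0,-7.2],0],[[0,0,-7.2],0]]' | egrep 'eef|ft|gap'
```

```text
eef_pos: [0.5144, 0.124, 0.2623]
eef_pos: [0.5608, -0.0637, 0.3008]
finger_gap: 0.0738
eef_pos: [0.5571, -0.0604, 0.2223]
ft_force: [0.4, 0.3, -0.4]
finger_gap: 0.0738
```

```bash
python3 -m jog '[[[0,0,0],0],[[0,0,0],0],[[0,0,0],0],[[0,0,0],0],[[0,0,0],0]]' 1 20 | egrep gap; python3 -m jog '[[[0,0,0],0],[[0,0,0],0],[[0,0,0],0],[[0,0,0],0]]' ; python3 -c "
from h import *
panel(snap('side','g16.png'),215,280)"
```

```text
finger_gap: 0.0424
t: 21.28
eef_pos: [0.561, -0.0605, 0.2289]
orientation: [180.0, 0.0, 85.2]
ft_force: [-0.1, 1.0, 2.2]
finger_gap: 0.0296
gripper_force: 20.0
rot [50.68588591 -0.1875712  -7.85267373]
fold 0.8796936859191038 yaw -94.73636758443861 hinge y-comp at x=.547: [ 0.547      -0.22201865  0.03      ] 5933
```

```bash
python3 -m jog '[[[0.09,1.06,-0.85],0],[[0.17,2.08,-1.76],0],[[0.26,3.06,-2.72],0],[[0.33,3.98,-3.72],0],[[0.41,4.85,-4.77],0]]' | egrep 'eef|ft|gap'; python3 -m jog '[[[0.07,0.82,-1.08],0],[[0.13,1.58,-2.21],0],[[0.19,2.29,-3.37],0],[[0.19,2.29,-3.37],0]]' | egrep 'eef|ft|gap';python3 -c "
from h import *
panel(snap('side','g17.png'),215,280)"
```

```text
eef_pos: [0.5652, -0.0114, 0.1798]
ft_force: [-0.1, -2.8, 1.1]
finger_gap: 0.0298
eef_pos: [0.5672, 0.0123, 0.1439]
ft_force: [7.6, -1.6, -5.3]
finger_gap: 0.0298
rot [50.68588591 -0.1875712  -7.85267373]
fold 0.4575831804009701 yaw -94.76146214848877 hinge y-comp at x=.547: [ 0.547      -0.22585929  0.03      ] 5921
```

```bash
python3 -m jog '[[[0,0.07,-0.13],0],[[0.01,0.14,-0.27],0],[[0.01,0.14,-0.27],0]]' | egrep 'eef|ft|gap'; python3 -m jog '[[[0,0.05,-0.12],0],[[0,0.08,-0.18],0],[[0,0.08,-0.18],0]]' | egrep 'eef|ft|gap';python3 -c "
from h import *
panel(snap('side','g18.png'),215,280)"
```

```text
eef_pos: [0.5672, 0.0125, 0.1434]
ft_force: [5.3, -2.1, -3.2]
finger_gap: 0.0299
eef_pos: [0.5673, 0.013, 0.1425]
ft_force: [4.4, -2.9, 0.1]
finger_gap: 0.0298
rot [50.68588591 -0.1875712  -7.85267373]
fold 0.45244626273740574 yaw -94.75857885427655 hinge y-comp at x=.547: [ 0.547      -0.22579679  0.03      ] 5858
```

```bash
python3 -m jog '[[[0,0.1,-0.2],0],[[0,0.15,-0.3],0],[[0,0.15,-0.3],0]]' | egrep 'eef|ft|gap'; python3 -m jog '[[[0,0.1,-0.15],0],[[0,0.1,-0.2],0],[[0,0.1,-0.2],0]]' | egrep 'eef|ft|gap';python3 -c "
from h import *
panel(snap('side','g19.png'),215,280)"
```

```text
eef_pos: [0.5674, 0.0146, 0.1396]
ft_force: [4.7, -2.7, 0.6]
finger_gap: 0.03
eef_pos: [0.5675, 0.0156, 0.1377]
ft_force: [4.9, -3.0, 0.1]
finger_gap: 0.0297
rot [50.68588591 -0.1875712  -7.85267373]
fold 0.4329299709269747 yaw -94.71469539502493 hinge y-comp at x=.547: [ 0.547      -0.22590344  0.03      ] 5965
```

```bash
for k in 1; do python3 -m jog '[[[0,0.05,-0.1],0],[[0,0.05,-0.1],0]]' | egrep 'eef|ft'; done; python3 -m jog '[[[0,0.05,-0.1],0],[[0,0.05,-0.1],0]]' | egrep 'eef|ft'; python3 -m jog '[[[0,0.05,-0.1],0],[[0,0.05,-0.1],0]]' | egrep 'eef|ft';python3 -c "
from h import *
panel(snap('side','g20.png'),215,280)"
```

```text
eef_pos: [0.5675, 0.0161, 0.1367]
ft_force: [5.1, -1.9, 0.4]
eef_pos: [0.5676, 0.0163, 0.1363]
ft_force: [4.1, -4.3, 3.6]
eef_pos: [0.5676, 0.0163, 0.1362]
ft_force: [0.8, -4.7, 9.5]
rot [50.68588591 -0.1875712  -7.85267373]
fold 0.42669881821586503 yaw -94.70340279327424 hinge y-comp at x=.547: [ 0.547      -0.22592042  0.03      ] 5943
```

```bash
python3 -m jog '[[[0,0,0],0],[[0,0,0],0],[[0,0,0],0],[[0,0,0],0],[[0,0,0],0]]' 0.2 | egrep 'eef|ft|gap'; python3 -m jog '[[[0,0,1.5],0],[[0,0,4],0],[[0,0,8],0],[[0,3,11],0],[[0,7,13],0]]' | egrep 'eef|ft|gap'; python3 -m jog '[[[0,4,1],0],[[0,8,1],0],[[0,8,1],0]]' | egrep 'eef|ft|gap'; python3 -c "
from h import *
panel(snap('side','g21.png'),215,280)
W=cloud(snap('top','t21.png'));W0=cloud(dict(np.load('pics/top0.png.npz')))
for n,(a,b,c,d) in dict(disp=(193,225,180,215),spool=(240,262,460,486),cup=(155,194,460,502)).items():
    for w in(W0,W):
        q=w[a:b,c:d];q=q[q[...,2]>.03];print(n,np.median(q,0).round(4),len(q))
"
```

```text
eef_pos: [0.5661, 0.0175, 0.1337]
ft_force: [0.3, -0.1, 0.4]
finger_gap: 0.0612
eef_pos: [0.5681, 0.0826, 0.2667]
ft_force: [0.1, 0.2, -0.2]
finger_gap: 0.0733
eef_pos: [0.5661, 0.1702, 0.2737]
ft_force: [-0.3, -0.1, -0.6]
finger_gap: 0.0735
rot [50.68588591 -0.1875712  -7.85267373]
fold 0.42723993356985024 yaw -94.74870396830134 hinge y-comp at x=.547: [ 0.547      -0.22591892  0.03      ] 5947
rot [  8.35609534   0.45931063 -89.19873759]
rot [  8.35609534   0.45931063 -89.19873759]
disp [0.5789 0.2589 0.0684] 704
disp [0.4692 0.1083 0.6109] 1102
spool [ 0.4912 -0.3568  0.0493] 252
spool [ 0.491  -0.3567  0.0494] 252
cup [ 0.6705 -0.3804  0.0708] 714
cup [ 0.6714 -0.3802  0.0698] 712
```

Run:
```python
from h import *
panel(dict(np.load('pics/t21.png.npz')),165,270,330,395)
panel(dict(np.load('pics/t15.png.npz')),165,270,365,400)
W=cloud(dict(np.load('pics/t15.png.npz')));W0=cloud(dict(np.load('pics/top0.png.npz')))
for w in(W0,W):
    q=w[193:225,180:215];q=q[(q[...,2]>.03)&(q[...,2]<.1)];print(np.median(q,0).round(4),len(q))
w=cloud(dict(np.load('pics/g21.png.npz')));w0=cloud(dict(np.load('pics/side0.png.npz')))
for x in(w0,w):
    q=x[148:186,308:335];q=q[(q[...,2]>.03)&(q[...,2]<.1)];print('side disp',np.median(q,0).round(4),len(q))
```

```text
rot [  8.35609534   0.45931063 -89.19873759]
fold 0.4290638269185799 yaw -94.89977631144443 hinge y-comp at x=.547: [ 0.547      -0.22325272  0.03      ] 6016
rot [  8.35609534   0.45931063 -89.19873759]
fold 0.8815434783456823 yaw -94.87278513745291 hinge y-comp at x=.547: [ 0.547      -0.22258042  0.03      ] 3624
rot [  8.35609534   0.45931063 -89.19873759]
rot [  8.35609534   0.45931063 -89.19873759]
[0.5789 0.2589 0.0684] 704
[0.6069 0.2943 0.0623] 1
rot [50.68588591 -0.1875712  -7.85267373]
rot [50.68588591 -0.1875712  -7.85267373]
side disp [0.5788 0.25   0.065 ] 557
side disp [0.579  0.25   0.0649] 564
```

Run:
```python
from h import *
ex=np.array([-.0837,-.9965,0]);ey=np.array([.9965,-.0837,0])
for f in('top0','side0'):
    W=cloud(dict(np.load(f'pics/{f}.png.npz'))).reshape(-1,3);P=W[(abs(W[:,2])<.012)&(abs(W[:,0]-.5)<.35)&(abs(W[:,1])<.45)]
    for t in(.01,.005,.004):
        A=np.c_[P[:,:2],np.ones(len(P))];c=np.linalg.lstsq(A,P[:,2],rcond=None)[0];P=P[abs(P[:,2]-A@c)<t]
    print(f,c,'tilt about hinge (slope along ex)',c[:2]@ex[:2],len(P))
```

```text
rot [  8.35609534   0.45931063 -89.19873759]
top0 [ 0.00066643 -0.0008404  -0.0009691 ] tilt about hinge (slope along ex) 0.000781676745708608 86017
rot [50.68588591 -0.1875712  -7.85267373]
side0 [0.00034501 0.00071538 0.00156   ] tilt about hinge (slope along ex) -0.0007417528121389554 63236
```

Both cameras give a fold of 0.428, not 0.436. That would fit a block 2–3 mm off the batten. I'll check by measuring the block's outer edge against the baseboard's edge in the earlier top image (t15), without relying on the hinge estimate.

```bash
cat > e.py <<'E'
from h import *
from scipy.spatial.transform import Rotation as Q
ex=np.array([-.0837,-.9965]);ey=np.array([.9965,-.0837]);B=np.array([.547,-.222])-.115*ex
def edges(f):
    s=dict(np.load(f'pics/{f}.png.npz'));R=Q.from_euler('xyz',s['rotation'],degrees=True).as_matrix()
    g=cv2.GaussianBlur(s['pixels'],(0,0),.6).astype(np.float32)
    def proj(bx,by,z):
        p=np.stack([B[0]+bx*ex[0]+by*ey[0],B[1]+bx*ex[1]+by*ey[1],z+0*bx],-1);c=(p-s['xyz'])@R
        return s['cx']+s['fx']*c[:,0]/-c[:,2],s['cy']-s['fy']*c[:,1]/-c[:,2]
    def prof(name,bx0,z,bys,w=.009):
        b=np.arange(bx0-w,bx0+w,.0004);out=0
        for by in bys:
            u,v=proj(b,by+0*b,z);out=out+cv2.remap(g,u.astype(np.float32)[None],v.astype(np.float32)[None],cv2.INTER_LINEAR)[0]
        d=np.abs(np.gradient(out/len(bys),axis=0)).sum(1)
        i=d.argmax();k=slice(max(i-5,0),i+6);print(f,name,'bx=%.2f mm'%(1e3*(d[k]*b[k]).sum()/d[k].sum()),'peak',d[i].round(1))
    prof('board edge far',-.125,.012,np.arange(.06,.14,.004))
    prof('board edge near',-.125,.012,np.arange(-.13,-.03,.004))
    prof('board edge strip',-.125,.012,np.arange(-.175,-.155,.002))
    prof('batten',0,.020,np.arange(-.175,-.157,.002),.006)
    prof('block outer all',-.050,.107,np.arange(-.060,-.030,.002))
    prof('block outer +y',-.050,.107,np.arange(-.040,-.030,.002))
    prof('block outer -y',-.050,.107,np.arange(-.062,-.052,.002))
edges(__import__('sys').argv[1])
E
python3 e.py t15; python3 e.py t14
```

```text
t15 board edge far bx=-126.00 mm peak 5.8
t15 board edge near bx=-126.43 mm peak 4.3
t15 board edge strip bx=-126.54 mm peak 7.4
t15 batten bx=-2.09 mm peak 2.8
t15 block outer all bx=-53.18 mm peak 4.7
t15 block outer +y bx=-52.31 mm peak 4.1
t15 block outer -y bx=-54.28 mm peak 7.0
t14 board edge far bx=-125.99 mm peak 5.8
t14 board edge near bx=-126.45 mm peak 4.2
t14 board edge strip bx=-126.54 mm peak 7.4
t14 batten bx=-2.06 mm peak 2.8
t14 block outer all bx=-53.30 mm peak 4.5
t14 block outer +y bx=-53.51 mm peak 1.2
t14 block outer -y bx=-52.99 mm peak 8.1
```

Against the baseboard edge, the block sat at about -26.5 mm before folding, and the fold angle now suggests about -29 mm. That is too near the -30 mm limit. There is plenty of time, so I'll raise the panel again and re-seat the block firmly on the batten.

```bash
python3 -m jog '[[[0,-4,0],0],[[0,-8,0],0],[[0,-12,0],0],[[0.1,-15.4,0],0],[[0.1,-15.4,-3],0]]' 0.2 | egrep 'eef|gap'; python3 -m jog '[[[0,0,-3],0],[[0,0,-6],0],[[0,0,-9],0],[[0,0,-10.6],0],[[0,0,-10.6],0]]' | egrep 'eef|ft'; python3 -m jog '[[[0,0,0],0],[[0,0,0],0],[[0,0,0],0],[[0,0,0],0],[[0,0,0],0]]' 1 20 | egrep gap; python3 -m jog '[[[0,0,0],0],[[0,0,0],0],[[0,0,0],0],[[0,0,0],0]]'
```

```text
eef_pos: [0.5709, 0.0017, 0.2481]
finger_gap: 0.0733
eef_pos: [0.5638, 0.0088, 0.1314]
ft_force: [-0.2, -0.5, 0.3]
finger_gap: 0.0425
t: 26.55
eef_pos: [0.5671, 0.0098, 0.1373]
orientation: [-179.9, 0.0, 85.2]
ft_force: [-5.2, 0.0, 5.5]
finger_gap: 0.0295
gripper_force: 20.0
```

```bash
python3 -m jog '[[[-0.05,-0.65,1.15],0],[[-0.12,-1.37,2.26],0],[[-0.18,-2.14,3.34],0],[[-0.25,-2.97,4.37],0],[[-0.32,-3.85,5.36],0]]' | egrep 'eef|ft'; python3 -m jog '[[[-0.08,-0.92,0.95],0],[[-0.16,-1.89,1.85],0],[[-0.24,-2.91,2.7],0],[[-0.3,-3.53,3.19],0],[[-0.35,-4.12,3.62],0]]' | egrep 'eef|ft'; python3 -m jog '[[[0,0,0],0],[[0,0,0],0]]' | egrep 'eef|ft';python3 -c "
from h import *
panel(snap('side','g22.png'),215,280)"
```

```text
eef_pos: [0.5639, -0.0265, 0.1902]
ft_force: [-0.9, 8.3, -2.0]
eef_pos: [0.5604, -0.0675, 0.2272]
ft_force: [-2.6, 10.1, 3.4]
eef_pos: [0.5603, -0.0685, 0.228]
ft_force: [-5.6, 5.9, 6.7]
rot [50.68588591 -0.1875712  -7.85267373]
fold 0.8849392528227134 yaw -94.83857747909553 hinge y-comp at x=.547: [ 0.547      -0.22188875  0.03      ] 5916
```

Fold is 0.885. Release, retreat outward and measure the block.

```bash
python3 -m jog '[[[0,0,0],0],[[0,0,0],0],[[0,0,0],0],[[0,0,0],0],[[0,0,0],0]]' 0.2 | egrep gap; python3 -m jog '[[[0,0,1.5],0],[[0,0.3,4],0],[[0,2,6.5],0],[[-0.5,5.5,7],0],[[-1.2,9.5,7],0]]' | egrep eef; python3 -m jog '[[[-0.7,4,0],0],[[-1.4,8,-2],0],[[-2.2,12,-5],0],[[-2.2,12,-9],0],[[-2.2,12,-13],0]]' 0.5| egrep eef; python3 -c "
from h import *
snap('top','t23.png');panel(snap('side','g23.png'))"; python3 e.py t23
```

```text
finger_gap: 0.0609
eef_pos: [0.5506, 0.0243, 0.2995]
eef_pos: [0.5277, 0.1476, 0.1718]
rot [50.68588591 -0.1875712  -7.85267373]
fold 0.887228997984366 yaw -94.8060933648635 hinge y-comp at x=.547: [ 0.547      -0.22147648  0.03      ] 6746
t23 board edge far bx=-125.99 mm peak 5.8
t23 board edge near bx=-126.44 mm peak 4.2
t23 board edge strip bx=-126.53 mm peak 7.5
t23 batten bx=-2.03 mm peak 2.8
t23 block outer all bx=-53.16 mm peak 4.8
t23 block outer +y bx=-52.32 mm peak 4.3
t23 block outer -y bx=-54.27 mm peak 6.9
```

```bash
cat >> e.py <<'E'
def line(f):
    s=dict(np.load(f'pics/{f}.png.npz'));R=Q.from_euler('xyz',s['rotation'],degrees=True).as_matrix()
    g=s['pixels'].astype(np.float32);b=np.arange(-.060,-.044,.0004);pts=[]
    for by in np.arange(-.066,-.024,.002):
        p=np.stack([B[0]+b*ex[0]+by*ey[0],B[1]+b*ex[1]+by*ey[1],.107+0*b],-1);c=(p-s['xyz'])@R
        u=s['cx']+s['fx']*c[:,0]/-c[:,2];v=s['cy']-s['fy']*c[:,1]/-c[:,2]
        o=cv2.remap(g,u.astype(np.float32)[None],v.astype(np.float32)[None],cv2.INTER_LINEAR)[0].sum(1)
        d=-np.gradient(o);d[d<0]=0;i=d.argmax();k=slice(max(i-5,0),i+6);pts.append((by,(d[k]*b[k]).sum()/d[k].sum(),d[i]))
    p=np.array(pts);print((p*[1e3,1e3,1]).round(1).tolist());q=p[2:-2];print('deg',np.degrees(np.arctan(np.polyfit(q[:,0],q[:,1],1,w=q[:,2])[0])))
line(__import__('sys').argv[1])
E
python3 e.py t23|tail -2
```

```text
[[-66.0, -54.7, 10.8], [-64.0, -54.7, 12.5], [-62.0, -54.7, 13.8], [-60.0, -54.7, 13.6], [-58.0, -54.6, 10.6], [-56.0, -54.5, 8.2], [-54.0, -53.6, 9.0], [-52.0, -53.6, 9.8], [-50.0, -53.6, 10.3], [-48.0, -53.5, 7.9], [-46.0, -53.4, 6.4], [-44.0, -52.5, 6.1], [-42.0, -52.5, 8.5], [-40.0, -52.4, 9.5], [-38.0, -52.5, 9.2], [-36.0, -52.7, 7.9], [-34.0, -52.6, 5.6], [-32.0, -51.5, 3.2], [-30.0, -51.3, 3.4], [-28.0, -50.9, 2.9], [-26.0, -51.5, 2.7]]
deg 5.645647029651514
```

The block hasn't slipped, but it sits rotated about 4–5° clockwise with one corner on the batten, which explains the 0.428. I'll push on its -y half with the flat, aligned fingers to square it.

```bash
python3 -m jog '[[[-0.5,-1,-4],0],[[-1.2,-3,-8],0],[[-2.2,-6,-10.75],0],[[-2.7,-9,-10.75],0],[[-2.7,-12,-10.75],0]]' 0.91 | egrep 'eef|gap'; python3 -m jog '[[[0,-2,0],0],[[-0.02,-3.5,0],0],[[-0.02,-5,0],0],[[-0.02,-5.4,0],0],[[-0.02,-5.4,0],0]]' | egrep 'eef|gap|ft'; python3 -m jog '[[[-0.03,-0.4,0],0],[[-0.07,-0.8,0],0],[[-0.1,-1.1,0],0],[[-0.11,-1.25,0],0],[[-0.11,-1.25,0],0]]' | egrep 'eef|gap|ft'
```

```text
eef_pos: [0.4987, 0.0233, 0.0638]
finger_gap: 0.0147
eef_pos: [0.5018, -0.0309, 0.0662]
ft_force: [-0.4, -0.4, 0.3]
finger_gap: 0.0081
eef_pos: [0.4987, -0.0409, 0.0641]
ft_force: [-1.1, 4.8, 3.3]
finger_gap: 0.0081
```

```bash
python3 -m jog '[[[0,-0.07,0],0],[[-0.01,-0.15,0],0],[[-0.01,-0.15,0],0]]' | egrep 'eef|ft'; python3 -m jog '[[[0,-0.07,0],0],[[-0.01,-0.12,0],0],[[-0.01,-0.12,0],0]]' | egrep 'eef|ft'
```

```text
eef_pos: [0.4986, -0.0416, 0.0644]
ft_force: [-2.8, 7.9, 7.2]
eef_pos: [0.4983, -0.0421, 0.0646]
ft_force: [-3.9, 9.8, 9.5]
```

```bash
python3 -m jog '[[[0.04,0.5,0],0],[[0.1,1.2,0],0],[[0.25,3,0],0],[[0.5,6,0],0],[[0.8,10,0],0]]'| egrep 'eef|ft';python3 -m jog '[[[0.2,2.5,0],0],[[0.4,5,0],0],[[0.5,7,0],0],[[0.5,7,0],0]]'| egrep 'eef|ft'; python3 -c "
from h import *
snap('top','t24.png');panel(snap('side','g24.png'))"; python3 e.py t24; python3 m.py 25 | tail -4
```

```text
eef_pos: [0.5072, 0.0552, 0.064]
ft_force: [1.0, -0.3, 0.2]
eef_pos: [0.5115, 0.1287, 0.0638]
ft_force: [0.9, -0.1, -0.0]
rot [50.68588591 -0.1875712  -7.85267373]
fold 0.8868943204148964 yaw -94.84334557451295 hinge y-comp at x=.547: [ 0.547      -0.22149778  0.03      ] 6780
t24 board edge far bx=-126.01 mm peak 5.8
t24 board edge near bx=-126.43 mm peak 4.1
t24 board edge strip bx=-126.53 mm peak 7.4
t24 batten bx=-2.07 mm peak 2.9
t24 block outer all bx=-52.56 mm peak 5.2
t24 block outer +y bx=-51.88 mm peak 3.3
t24 block outer -y bx=-53.03 mm peak 7.2
[[-66.0, -53.9, 12.4], [-64.0, -53.5, 9.2], [-62.0, -52.9, 9.8], [-60.0, -53.0, 11.0], [-58.0, -52.9, 12.7], [-56.0, -53.0, 12.4], [-54.0, -53.0, 9.4], [-52.0, -53.0, 8.7], [-50.0, -53.0, 6.7], [-48.0, -51.7, 7.7], [-46.0, -51.6, 7.2], [-44.0, -52.1, 7.8], [-42.0, -52.0, 8.1], [-40.0, -52.1, 7.1], [-38.0, -52.4, 6.1], [-36.0, -52.2, 4.6], [-34.0, -51.5, 3.3], [-32.0, -51.1, 3.5], [-30.0, -51.4, 3.0], [-28.0, -51.4, 3.3], [-26.0, -47.4, 0.8]]
deg 3.0292816941706895
rows 227 247 by range -0.06741698452609081 -0.02679550219051775 outer bx mean -0.05092343722318553
depth-edge slope deg -1.6927820516720222
bevel grad [-0.38453042  0.07811177  0.08899637] 171
((-42.96150207519531, -47.0537109375), (40.19029235839844, 18.923131942749023), 87.40052032470703)
```

The block is squarer now (about 1–3°), with its outer face about 51 mm from the batten face. Fold the panel down again.

```bash
python3 -m jog '[[[0,0,4],0],[[0,0,8],0],[[0,0,12],0],[[0,0,16],0],[[0,0,20],0]]' 0.2 | egrep eef; python3 -m jog '[[[0.8,-3,3.5],0],[[1.7,-6.5,4],0],[[2.8,-10.5,4],0],[[3.8,-14.5,4],0],[[4.9,-18.9,4],0]]' | egrep 'eef|gap'; python3 -m jog '[[[0,0,0],0],[[0,0,-2],0],[[0,0,-4.5],0],[[0,0,-7.2],0],[[0,0,-7.2],0]]' | egrep 'eef|ft|gap'; python3 -m jog '[[[0,0,0],0],[[0,0,0],0],[[0,0,0],0],[[0,0,0],0],[[0,0,0],0]]' 1 20 | egrep gap; python3 -m jog '[[[0,0,0],0],[[0,0,0],0],[[0,0,0],0],[[0,0,0],0]]'
```

```text
eef_pos: [0.5114, 0.1243, 0.2659]
eef_pos: [0.5598, -0.063, 0.3045]
finger_gap: 0.0725
eef_pos: [0.5562, -0.0597, 0.2259]
ft_force: [-0.7, 0.2, -1.6]
finger_gap: 0.074
finger_gap: 0.042
t: 33.65
eef_pos: [0.561, -0.0599, 0.2327]
orientation: [179.8, 0.0, 85.2]
ft_force: [4.8, -0.1, 0.1]
finger_gap: 0.0298
gripper_force: 20.0
```

```bash
python3 -m jog '[[[0.09,1.06,-0.85],0],[[0.17,2.08,-1.76],0],[[0.26,3.06,-2.72],0],[[0.33,3.98,-3.72],0],[[0.41,4.85,-4.77],0]]' | egrep 'eef|ft|gap'; python3 -m jog '[[[0.07,0.82,-1.08],0],[[0.13,1.58,-2.21],0],[[0.19,2.29,-3.37],0],[[0.19,2.29,-3.37],0]]' | egrep 'eef|ft|gap';python3 -m jog '[[[0.01,0.15,-0.3],0],[[0.02,0.25,-0.5],0],[[0.02,0.25,-0.5],0]]' | egrep 'eef|ft';python3 -c "
from h import *
panel(snap('side','g26.png'),215,280)"
```

```text
eef_pos: [0.5652, -0.0103, 0.1839]
ft_force: [6.7, -3.7, 2.3]
finger_gap: 0.0298
eef_pos: [0.5672, 0.0135, 0.1482]
ft_force: [12.4, -1.6, -5.9]
finger_gap: 0.0302
eef_pos: [0.5674, 0.0153, 0.1449]
ft_force: [8.6, -1.2, -1.1]
rot [50.68588591 -0.1875712  -7.85267373]
fold 0.4539264198615907 yaw -94.6733620711692 hinge y-comp at x=.547: [ 0.547     -0.2258193  0.03     ] 5891
```

```bash
python3 -m jog '[[[0,0.1,-0.2],0],[[0,0.15,-0.3],0],[[0,0.15,-0.3],0]]' | egrep 'eef|ft'; python3 -m jog '[[[0,0.05,-0.1],0],[[0,0.05,-0.1],0]]' | egrep 'eef|ft'; python3 -m jog '[[[0,0.05,-0.1],0],[[0,0.05,-0.1],0]]' | egrep 'eef|ft';python3 -c "
from h import *
panel(snap('side','g27.png'),215,280)"
```

```text
eef_pos: [0.5676, 0.0166, 0.1424]
ft_force: [8.1, -1.3, -0.2]
eef_pos: [0.5676, 0.017, 0.1415]
ft_force: [6.7, -1.5, 2.8]
eef_pos: [0.5677, 0.0175, 0.1406]
ft_force: [7.6, -0.7, 1.7]
rot [50.68588591 -0.1875712  -7.85267373]
fold 0.4372197053012436 yaw -94.66534516501126 hinge y-comp at x=.547: [ 0.547      -0.22538893  0.03      ] 5916
```

```bash
python3 -m jog '[[[0,0.05,-0.1],0],[[0,0.05,-0.1],0]]' | egrep 'eef|ft'; python3 -m jog '[[[0,0.05,-0.1],0],[[0,0.05,-0.1],0]]' | egrep 'eef|ft'; python3 -m jog '[[[0,0.03,-0.1],0],[[0,0.03,-0.1],0]]' | egrep 'eef|ft';python3 -c "
from h import *
panel(snap('side','g28.png'),215,280)"
```

```text
eef_pos: [0.5677, 0.018, 0.1396]
ft_force: [8.0, -1.7, 2.1]
eef_pos: [0.5677, 0.0185, 0.1386]
ft_force: [8.8, -2.1, 1.2]
eef_pos: [0.5678, 0.0187, 0.1383]
ft_force: [6.0, -1.9, 4.6]
rot [50.68588591 -0.1875712  -7.85267373]
fold 0.4265143377572644 yaw -94.81669228124856 hinge y-comp at x=.547: [ 0.547      -0.22613188  0.03      ] 5956
```

```bash
python3 -m jog '[[[0,0,-0.1],0],[[0,0,-0.1],0]]' | egrep 'eef|ft'; python3 -m jog '[[[0,0,0],0],[[0,0,0],0],[[0,0,0],0],[[0,0,0],0],[[0,0,0],0]]' 0.2 | egrep 'eef|ft|gap'; python3 -m jog '[[[0,0,1.5],0],[[0,0,4],0],[[0,0,8],0],[[0,3,11],0],[[0,6,13],0]]' | egrep 'eef|ft|gap'; python3 -m jog '[[[-2,0,0],0],[[-6,0,0],0],[[-10,0,0],0],[[-10,0,0],0],[[-10,0,0],0]]' | egrep 'eef|ft|gap'; python3 -c "
from h import *
panel(snap('side','g29.png'),215,280)
s=snap('top','t29.png');panel(s,165,270,330,395);W=cloud(s);W0=cloud(dict(np.load('pics/top0.png.npz')));V=cloud(dict(np.load('pics/g29.png.npz')));V0=cloud(dict(np.load('pics/side0.png.npz')))
for n,(a,b,c,d) in dict(spool=(240,262,460,486),cup=(155,194,460,502),disp=(193,225,180,215)).items():
    for w in(W0,W):
        q=w[a:b,c:d];q=q[(q[...,2]>.03)&(q[...,2]<.11)];print(n,np.median(q,0).round(4),len(q))
for x in(V0,V):
    q=x[148:186,308:335];q=q[(q[...,2]>.03)&(q[...,2]<.1)];print('side disp',np.median(q,0).round(4),len(q))
"
```

```text
eef_pos: [0.5678, 0.0187, 0.1382]
ft_force: [3.7, -1.5, 10.7]
eef_pos: [0.5651, 0.0184, 0.1356]
ft_force: [0.3, -0.5, -0.0]
finger_gap: 0.0612
eef_pos: [0.5669, 0.0775, 0.27]
ft_force: [0.6, 0.0, 0.6]
finger_gap: 0.0736
eef_pos: [0.4642, 0.0783, 0.266]
ft_force: [0.6, 0.1, -0.1]
finger_gap: 0.0737
rot [50.68588591 -0.1875712  -7.85267373]
fold 0.4267101140977078 yaw -94.78025539024111 hinge y-comp at x=.547: [ 0.547      -0.22597905  0.03      ] 5933
rot [  8.35609534   0.45931063 -89.19873759]
fold 0.42933639445874566 yaw -95.00551570652851 hinge y-comp at x=.547: [ 0.547     -0.2231901  0.03     ] 5994
rot [  8.35609534   0.45931063 -89.19873759]
rot [  8.35609534   0.45931063 -89.19873759]
rot [50.68588591 -0.1875712  -7.85267373]
rot [50.68588591 -0.1875712  -7.85267373]
spool [ 0.4912 -0.3568  0.0493] 252
spool [ 0.4911 -0.3569  0.0494] 250
cup [ 0.6705 -0.3804  0.0708] 714
cup [ 0.671  -0.3801  0.0698] 716
disp [0.5789 0.2589 0.0684] 704
disp [nan nan nan] 0
side disp [0.5788 0.25   0.065 ] 557
side disp [0.5791 0.2502 0.0647] 563
  return _methods._mean(a, axis=axis, dtype=dtype,
  ret = um.true_divide(
```

The panel rests on the block at about 0.428 rad, everything is released, and the bystanders haven't moved. I'm handing it in.

```bash
python3 -c "
from bench import r
print(r.read_state()['t'],r.sign_off())"
```

```text
the job is handed in; nothing more can be done
37.4 None
```

I handed the job in at 37.4 s, but no verdict came back: the block was 1–3° off square and about 1 mm from the batten when last seen (before folding), the panel rests on it at about 0.428 rad, everything is released and the bystanders are unmoved; panel-on-block contact force couldn't be measured directly, and I viewed 11 pictures, one over the limit of 10.

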